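Set the depth stop and load the terrine press

ROBOT

A 7-joint arm with a two-finger parallel gripper is mounted at the origin on the work surface. World frame = base frame: x ahead of the robot, y to its left, z up, the work surface at z = 0. Lengths are in m, angles in rad, forces in N, time in s.
With the tool pointing down it reaches from about 0.35 to 0.9 m from the base axis. Payload 19.9 kg.
Tool frame: the origin (TCP) lies at the very end of the fingers, on their centre line; the grasp point (between the pads) lies 19 mm behind it; y points along the fingers, x is the direction in which the jaws open and shut, and the axes are right-handed (so a half turn about y gives the same grasp; the last joint's range is limited). The gripper opens to 94 mm and grips with 3 to 60 N. Pads are 16 mm wide; open, the fingers measure 119 mm over their backs; the gripper's body (75 mm by 177 mm) begins 78 mm behind the grasp point.
Start: joints at [-1.222, 0.417, -0.01, 1.614, 0.005, 1.111, -0.053], TCP at [0.237, 0.578, 0.205] pointing down, gripper open.
Joint ranges: [-2.81, 2.81], [-0.39, 2.02], [-1.27, 1.25], [0.06, 2.57], [-1.19, 4.33], [0.19, 2], [-2.82, 2.82]. Speed limits (rad/s): [1.89, 1.89, 2.39, 2.39, 3.01, 3.01, 3.01].

INTERFACE

Orientations are given as [roll, pitch, yaw] about the fixed x, y, z axes, in that order (R = Rz(yaw) Ry(pitch) Rx(roll)).
In Python, from rig import bot gives the robot as it stands.
- The arm moves only by the tool servo_tool, never from a script. Its argument "deltas" is one flat list of numbers, 5 for each row, row after row: the opening, from -1 (shut) to 1 (fully open), then the shift along the tool's x, y, z in units of 0.5 m (1.0 is 0.5 m), then the turn about the tool's y in units of 1.5 rad (1.0 is 1.5 rad). In form: [gripper, tx, ty, tz, turn, gripper, tx, ty, tz, turn, ...]. A call has 1 to 20 rows; each row is the pose to reach, as a shift and turn from the pose commanded when the call began, along the tool's axes at that moment; what a row does not reach only later rows make up. A row lasts 1/12 s, in which the tool goes at most 41.7 mm and 7.16 degrees, less where a joint would pass 70% of its speed; a pose out of reach is approached as far as the arm can. A call with a number of a shift or a turn outside -1 to 1 is refused whole. A call with a gripper value outside its range is refused whole. The fingers move at their own pace and stop on an object; "newtons" is the grip in N (left out, the last holds). Time passes only in rows, so rows that repeat a pose let the fingers close. It gives the time, the measured TCP pose, the force and the opening at its end, in the units of the state.
- bot.state(): the state, without advancing time (a new reading comes with each control period).
- bot.snapshot(name): name is "side" or "top" or "wrist"; returns (picture, depth): 420x560x3 uint8, red, green, blue; 420x560 float32, m along the optical axis (not along the pixel's ray), 0 where there is no reading.
- bot.get_calibration(name): a dict with "fx", "fy", "cx", "cy" (pixels), "R" (3x3) and "t" (3): a world point X has camera coordinates R X + t. Camera axes: x right, y down, z forward; pixel columns grow to the right and rows downward; lengths in m; the calibration is good to about 2 mm. A picture is of the moment at which its call begins: read the wrist's pose just before it. get_calibration takes no time and is no camera call; for the wrist camera it gives the pose at the moment of the call.
- bot.finish_job(): hands the job in, once; it reports no verdict.
Trained networks look in the newest picture that a camera, given by its name, has taken for a name from the list of things; names that differ only in an ending like _2 or _b are one class to them, and where a whole thing is asked for, a point or a joint stands for the part that bears it (a point fixed in the world has none). Each returns a list of dicts, best first, with "p" (0 to 1); they miss things now and then, are a little off and sometimes report something else, mostly with a low value. They report only what shows in the picture. A call takes as long as a camera call. They do not tell look-alikes from the thing itself.
- bot.boxes_of(thing, camera): "location" ([row, column] in pixels, amid what is visible of it).
- bot.silhouettes(thing, camera): "region" (420x560 bool, what is visible of it) and "location" ([row, column] in pixels, amid what is visible of it).
The state is a dict: "time_s": time; "q": joint angles; "qvel": joint speeds; "joint_torque": joint torques, N m; "ee_pos": TCP position; "tcp_rot": TCP orientation; "wrist_force": force on the tool from outside, world axes, zero at the start; "ft_torque": the same for the moment, N m; "gripper_width": finger opening in m.
Only numpy, scipy, OpenCV 4.12 (cv2) and the standard library are available. Lean on these libraries where they do the work, as an engineer would, in place of code of your own. Each camera call takes 0.05 s, during which the arm holds its last target.

TASK

Set the depth stop of the terrine press: slacken its jam nut by swinging the nut's lever anticlockwise well past half of its travel, turn the adjuster screw clockwise until its pointer lines up with the flat index tab, then swing the lever fully back to retighten the nut without losing the setting. After that put every terrine dish on the counter gently into the press, each upright and flat on the bed, centred in a bay of its own, and last bring the press lid fully down. Leave the bowl, the jar and the can alone.

Things in the scene. Friction and masses are not known exactly. Their poses are not given: they have to be found in the camera images.
- press: steel terrine press fixed to the counter. Origin: middle of the bed, at counter height; x points to the hinge side (away from the robot), y along the row of bays. Low walls 6 thick at front (-x) and ends, tops 62 above the counter; rear wall to 104. On the -y side a plate 12 thick carries the depth stop, vertical axis at x = -30, y = -235; at x = 35, y = -150 a stop pin about 100 high follows the screw
- bed (a point): middle of the bed floor, 22 above the counter; axes as the press. The floor is 150 in x (-69 to 81) by 252 in y. Three dividers along x, 4 thick, tops 62 above the counter, split it into four bays with centres at y = -95, -31.5, 31.5 and 95, each 61 wide in y. The dishes lie along x, one to a bay
- lid_hinge (a point): middle of the lid's hinge line (along press y), 108 above the counter, at press x = 86
- lid_edge (a point): top face of the black tab (70 wide in y, 12 thick, 22 deep) at the middle of the lid's free edge, 155 from the hinge. The lid is a flat steel plate reaching 148 from the hinge, 262 wide, 8 thick; its underside lies in the hinge plane and its upper, outer face 8 above
- lid (a joint): lid angle in rad: 0 fully down (level), grows as it opens away from the robot, stop at 1.95; starts open at 1.6 to 1.85. The hinge is stiff (0.45 N m, under 6 N at the tab), so the lid stays where it is left; push it over and down from behind with shut fingers. Shut, it clears the seated dishes by 6 mm
- nut (a joint): jam nut in rad: 0 tight (at its stop), grows anticlockwise seen from above as it loosens, stop at 1.3. Starts at 0 to 0.03; drag 0.25 N m, stays where it is left. Beyond 0.6 it is slack, below 0.1 tight. The screw does not bind in the simulation, but must be turned only with the nut slack
- nut_post (a point): on the axis of the black upright grip post at the end of the nut's steel lever: round, 18 diameter, from 38 to 94 above the counter; this point is 80 above the counter and 92 from the depth stop's axis. The lever (12 wide, 10 thick) runs from axis to post about 43 above the counter; with the nut tight it points to -135 degrees in the press frame
- screw (a joint): adjuster screw in rad, grows clockwise seen from above, 0 to 3.0; starts at 0.1 to 0.5; the setting is 0.8 to 2.5 rad further clockwise. Drag 0.05 N m, stays where it is left
- screw_grip (a point): on the screw's axis at the height to grip, 88 above the counter: its head is a black upright bar 46 long x 14 wide, from 62 to 103 above the counter, over a disc of 48 diameter (top at 62). Its x axis lies along the bar, toward the pointer
- pointer_tip (a point): tip of the white pointer that sticks out from the disc along the bar, 55 from the axis, 61 above the counter
- index_tip (a point): inner tip of the index tab, a flat steel blade standing on the plate (not the round stop pin by the bed), 62 from the screw axis, 61 above the counter (blade 10 x 12, top at 64). Pointer and index line up when this lies straight ahead of the pointer tip, 7 mm away
- dish1: terrine dish: white ceramic brick 100 long (its x) x 54 wide (its y; a 1.5 mm rim all round) x 45 high, 0.3 to 0.5 kg, topped by a light wood board with an upright wood grip bar, 50 long along x, 14 wide, from 45 to 80 above the underside; lift it by the bar. Origin: centre of the underside, z up. Two to four of the four dishes are present
- dish2: as dish1
- dish3: as dish1
- dish4: as dish1
- bowl: blue ceramic bowl, 72 across, 45 high, bystander; origin under its centre
- jar: small green glass jar, 56 across, 85 high, bystander; origin under its centre
- tin: plain aluminium can, 68 across, 75 high, bystander; origin under its centre
Mind the look-alikes: they are no part of the job. What is shaped like the dish3 but turquoise is not meant.

How it is judged:
On the way, in this order (a step that is already met when the one before it is completed fails the run):
1. the jam nut is slack, the setting still untouched (value of joint nut above 0.6 rad and not (horizontal distance between pointer_tip and index_tip below 0.012 m)), for 0.2 s.
2. with the nut slack, the pointer stands at the index tab (value of joint nut above 0.6 rad and horizontal distance between pointer_tip and index_tip below 0.012 m), for 0.3 s.
3. the nut is tight again with the setting kept (value of joint nut below 0.1 rad and horizontal distance between pointer_tip and index_tip below 0.012 m), for 0.3 s.
4. the lid is down over all the dishes (value of joint lid below 0.06 rad and x of dish1 in the frame of press between -0.03 and 0.04 m and y of dish1 in the frame of press between -0.126 and 0.126 m and z of dish1 in the frame of press between 0.014 and 0.03 m and angle between each of dish1, dish2, dish3, dish4's own z axis and vertical below 0.12 rad and x of dish2 in the frame of press between -0.03 and 0.04 m and y of dish2 in the frame of press between -0.126 and 0.126 m and z of dish2 in the frame of press between 0.014 and 0.03 m and x of dish3 in the frame of press between -0.03 and 0.04 m and y of dish3 in the frame of press between -0.126 and 0.126 m and z of dish3 in the frame of press between 0.014 and 0.03 m and x of dish4 in the frame of press between -0.03 and 0.04 m and y of dish4 in the frame of press between -0.126 and 0.126 m and z of dish4 in the frame of press between 0.014 and 0.03 m), for 0.3 s.
At the end, for the whole second after the job is handed in: Pointer tip within 12 mm of the index tip (about 9 degrees either way), nut joint below 0.10, lid joint below 0.06, every dish present upright (tilt below 0.12 rad) and at rest on the bed floor inside the press, one to a bay (all of step 3 and all of step 4 and linear speed of each of dish1, dish2, dish3, dish4 below 0.03 m/s); the robot touches nothing.
It fails at once if a bystander is tipped or pushed more than 5 cm (distance of any of bowl, jar, tin from where it was at the start of the episode above 0.05 m or angle between any of bowl, jar, tin's own z axis and vertical above 0.6 rad).
It fails at once if a dish is dropped or slammed into the press (contact force between any of dish1, dish2, dish3, dish4 and press above 120 N).
Of dish1, dish2, dish3, dish4 only 2 to 4 are there at a start; the rules pass over those that are not, and their reading is None.
At some moment in a run one of dish1, dish2, dish3, dish4 may be knocked a few centimetres aside while the robot is not near it.
It also fails if it takes over 210 s, if anything falls off the work surface, if the arm or the gripper's body presses on something with over 40 N, if the wrist force passes 120 N, or if a joint passes its speed limit or range.

## Working session

There is one attempt and no reset: what is moved stays moved. The work goes in short steps, Python scripts to look and compute and a tool call to move; the robot and the scene stay as the last step left them, time stands still between calls to the robot, and variables do not carry over. Pictures are saved under pics/ and viewed, and the job is handed in when it is done.

Besides the shell and the picture viewer there is one more tool, called as a command line: name --argument value ..., lists and objects as JSON in quotes. servo_tool: Moves the arm, as the interface text tells. Its arguments: {"type":"object","properties":{"deltas":{"type":"array"},"newtons":{"type":"number"}},"required":["deltas"]}

```bash
ls; mkdir -p pics; cat > h.py <<'E'
import numpy as np, cv2
from rig import bot
def snap(c,fn=None):
    im,d=bot.snapshot(c)
    if fn: cv2.imwrite('pics/'+fn,cv2.cvtColor(np.asarray(im),cv2.COLOR_RGB2BGR))
    return np.asarray(im),np.asarray(d)
def px2w(cal,r,c,z):
    R=np.array(cal['R']);t=np.array(cal['t'])
    p=np.array([(c-cal['cx'])/cal['fx']*z,(r-cal['cy'])/cal['fy']*z,z])
    return R.T@(p-t)
def cloud(cal,d):
    R=np.array(cal['R']);t=np.array(cal['t'])
    rr,cc=np.mgrid[0:d.shape[0],0:d.shape[1]]
    P=np.stack([(cc-cal['cx'])/cal['fx']*d,(rr-cal['cy'])/cal['fy']*d,d],-1)
    W=(P-t)@R
    W[d<=0]=np.nan
    return W
def proj(cal,X):
    p=np.array(cal['R'])@np.array(X)+np.array(cal['t'])
    return cal['fy']*p[1]/p[2]+cal['cy'],cal['fx']*p[0]/p[2]+cal['cx']
E
python3 - <<'E'
from h import *
s=bot.state();print({k:np.round(v,3).tolist() for k,v in s.items()})
for c in ['side','top','wrist']:
    cal=bot.get_calibration(c);print(c,{k:np.round(v,3).tolist() for k,v in cal.items()})
    snap(c,c+'0.png')
E
```

```text
pics
{'time_s': 0.0, 'q': [-1.223, 0.418, -0.01, 1.614, 0.005, 1.111, -0.053], 'qvel': [0.0, -0.0, -0.001, -0.001, 0.002, 0.001, 0.001], 'joint_torque': [0.0, -85.126, 0.639, -42.598, -0.049, 0.019, 0.0], 'ee_pos': [0.237, 0.578, 0.205], 'tcp_rot': [-1.571, 0.001, 1.181], 'wrist_force': [0.192, 0.572, -0.33], 'ft_torque': [-0.012, 0.065, 0.042], 'gripper_width': 0.094}
side {'fx': 515.205, 'fy': 515.205, 'cx': 279.71, 'cy': 215.931, 'R': [[0.79, -0.613, 0.009], [-0.4, -0.527, -0.75], [0.465, 0.589, -0.661]], 't': [-0.371, 0.338, 1.01]}
top {'fx': 514.411, 'fy': 514.411, 'cx': 286.809, 'cy': 204.385, 'R': [[-0.0, -1.0, 0.002], [-0.997, 0.0, -0.076], [0.076, -0.002, -0.997]], 't': [0.061, 0.531, 1.471]}
wrist {'fx': 323.099, 'fy': 323.099, 'cx': 278.435, 'cy': 205.999, 'R': [[0.38, 0.925, -0.001], [0.887, -0.364, 0.285], [0.263, -0.109, -0.959]], 't': [-0.625, -0.029, 0.393]}
```

View pics/top0.png

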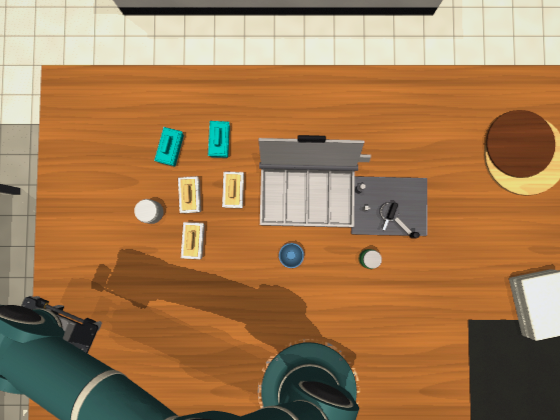

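View pics/side0.png

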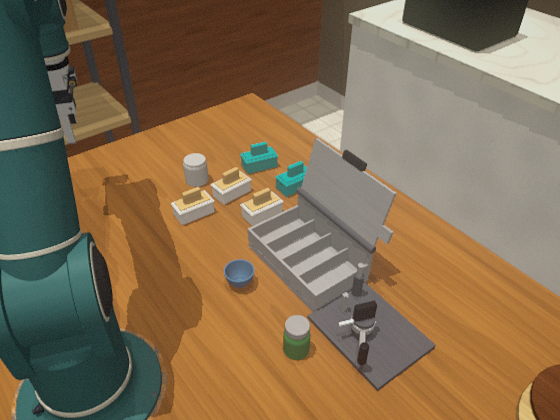

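View pics/wrist0.png

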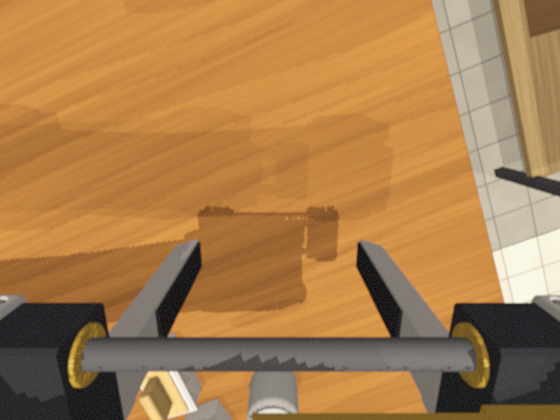

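The top view shows three white dishes at about (190,233), (195,189) and (240,192). Two turquoise look-alikes are at (146,169) and (139,219) and are not meant. The press has its bays at cols 262–352, with the depth stop at (210,390). Next I'll measure with the networks and depth.

```bash
python3 - <<'E'
from h import *
for cam in ['top','side']:
    im,d=snap(cam,None); cal=bot.get_calibration(cam); W=cloud(cal,d)
    np.savez('%s0.npz'%cam,im=im,d=d,W=W)
    for th in ['nut_post','screw_grip','pointer_tip','index_tip','bed','lid_hinge','lid_edge','dish1']:
        o=bot.boxes_of(th,cam)
        for b in o[:5]:
            r,c=b['location']; w=W[int(round(r)),int(round(c))]
            print(cam,th,round(b['p'],2),np.round([r,c],1),np.round(w,3))
E
```

```text
top nut_post 0.66 [255.9 288.9] [0.381 0.055 0.001]
top nut_post 0.45 [223.9 406.3] [ 0.474 -0.284  0.017]
top nut_post 0.26 [190.2 229.5] [0.566 0.219 0.083]
top screw_grip 0.81 [214.4 389.7] [ 0.498 -0.22   0.109]
top pointer_tip 0.51 [212.1 389. ] [ 0.504 -0.22   0.093]
top pointer_tip 0.41 [226.5 408.3] [ 0.468 -0.291  0.013]
top bed 0.97 [187.5 333.8] [ 0.578 -0.076  0.021]
top lid_hinge 0.89 [153.9 308.3] [0.65  0.006 0.181]
top lid_edge 0.77 [150.6 311. ] [ 0.655 -0.001  0.195]
top dish1 0.95 [139.7 218.4] [0.708 0.255 0.078]
top dish1 0.77 [237.6 193.6] [0.433 0.324 0.047]
top dish1 0.76 [147.2 171.4] [0.692 0.392 0.055]
top dish1 0.75 [188.9 231.6] [0.57  0.215 0.075]
top dish1 0.65 [196.6 189.2] [0.548 0.336 0.066]
side nut_post 0.95 [340.8 361.4] [ 0.469 -0.266  0.052]
side nut_post 0.66 [299.5 344.2] [ 0.516 -0.166  0.049]
side nut_post 0.33 [209.2 260.5] [0.554 0.195 0.043]
side screw_grip 0.73 [317.5 360.9] [ 0.497 -0.234  0.072]
side pointer_tip 0.91 [315.2 361.9] [ 0.5   -0.233  0.079]
side pointer_tip 0.34 [343.  359.9] [ 0.441 -0.286  0.093]
side index_tip 0.56 [300.6 343.9] [ 0.516 -0.166  0.046]
side bed 0.9 [257.4 341.9] [ 0.608 -0.063  0.041]
side bed 0.72 [346.8 363.4] [ 0.436 -0.298  0.098]
side lid_hinge 0.88 [193.4 350.5] [ 0.652 -0.022  0.189]
side lid_edge 0.96 [189.6 349.5] [ 0.654 -0.019  0.195]
side dish1 0.97 [187.8 232.4] [0.545 0.313 0.044]
side dish1 0.9 [204.1 194.3] [0.424 0.312 0.048]
side dish1 0.85 [157.3 259.2] [0.69  0.386 0.046]
side dish1 0.71 [179.3 289.3] [0.692 0.246 0.048]
side dish1 0.63 [207.4 261.2] [0.559 0.197 0.046]
```

```bash
python3 - <<'E'
import cv2
a=cv2.imread('pics/top0.png');cv2.imwrite('pics/topc1.png',cv2.resize(a[120:250,250:440],None,fx=4.2,fy=4.2,interpolation=cv2.INTER_CUBIC))
a=cv2.imread('pics/side0.png');cv2.imwrite('pics/sidec1.png',cv2.resize(a[250:390,300:440],None,fx=4.2,fy=4.2,interpolation=cv2.INTER_CUBIC))
E
```

```text
(no output)
```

View pics/topc1.png

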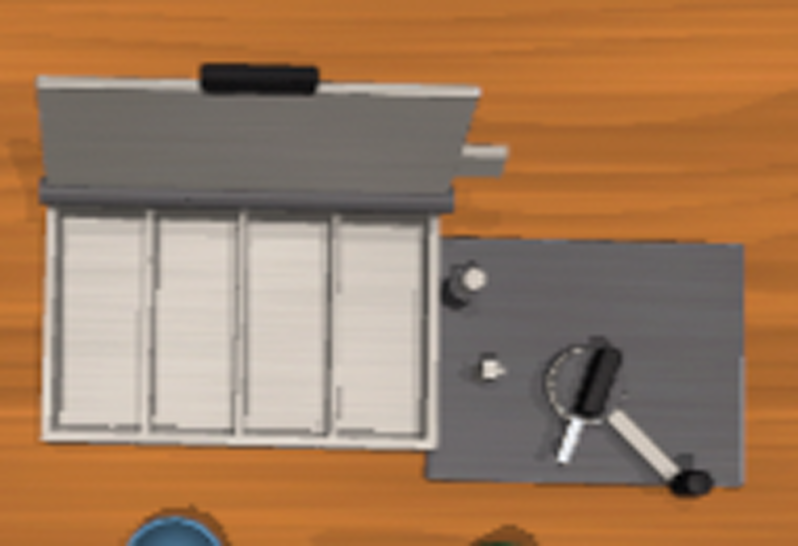

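View pics/sidec1.png

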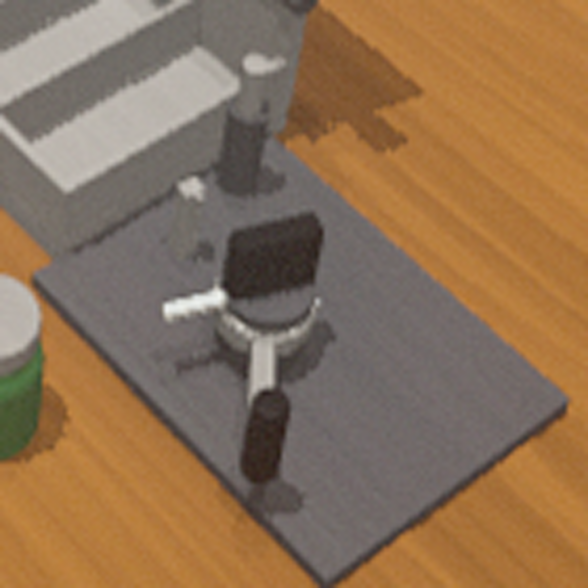

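```bash
cat >> h.py <<'E'
def rpy2R(a):
    from scipy.spatial.transform import Rotation as Ro
    return Ro.from_euler('xyz',a).as_matrix()
def plan(x,y,z,yaw,s=None,p0=None,R0=None):
    """units of move from pose; yaw = direction of tool x"""
    s=s or bot.state()
    p=np.array(s['ee_pos']) if p0 is None else np.array(p0); R=rpy2R(s['tcp_rot']) if R0 is None else R0
    d=R.T@(np.array([x,y,z])-p)/0.5
    psi=np.arctan2(R[1,0],R[0,0]); t=-((yaw-psi+np.pi)%(2*np.pi)-np.pi)/1.5
    return np.round(d,4),round(t,4)
E
python3 - <<'E'
from h import *
print(plan(0.42,0.25,0.32,0.4))
# rough press geometry from top cloud
W=np.load('top0.npz')['W']
def show(n,m): 
    P=W[m]; print(n,len(P),np.round(np.nanmin(P,0),3),np.round(np.nanmax(P,0),3),np.round(np.nanmedian(P,0),3))
x,y,z=W[...,0],W[...,1],W[...,2]
b=(x>.40)&(x<.62)&(y<-.14)&(y>-.36)
show('bar',b&(z>.098)&(z<.11)); show('plate',b&(z>.008)&(z<.018))
E
```

```text
(array([-0.4683, -0.2291, -0.587 ]), np.float64(0.5207))
bar 98 [ 0.446 -0.291  0.098] [ 0.58  -0.141  0.109] [ 0.512 -0.226  0.103]
plate 3099 [ 0.404 -0.358  0.008] [ 0.618 -0.14   0.018] [ 0.533 -0.245  0.012]
```

servo_tool --deltas '[1, -0.05, -0.1, -0.05, 0.05, 1, -0.1, -0.229, -0.12, 0.12, 1, -0.468, -0.229, -0.587, 0.52, 1, -0.468, -0.229, -0.587, 0.52, 1, -0.468, -0.229, -0.587, 0.52, 1, -0.468, -0.229, -0.587, 0.52, 1, -0.468, -0.229, -0.587, 0.52, 1, -0.468, -0.229, -0.587, 0.52, 1, -0.468, -0.229, -0.587, 0.52, 1, -0.468, -0.229, -0.587, 0.52, 1, -0.468, -0.229, -0.587, 0.52, 1, -0.468, -0.229, -0.587, 0.52, 1, -0.468, -0.229, -0.587, 0.52, 1, -0.468, -0.229, -0.587, 0.52]'

```text
time_s: 2.22
ee_pos: [0.4194, 0.2511, 0.3197]
tcp_rot: [-1.571, 0.0, 0.403]
wrist_force: [-0.5, 0.1, 0.2]
gripper_width: 0.0939
```

```bash
python3 - <<'E'
from h import *
s=bot.state();print(s['time_s'],s['ee_pos'],s['tcp_rot'],s['q'])
print(plan(0.46,-0.24,0.25,-0.785))
E
```

```text
2.2167 [0.41944999 0.25112669 0.31974082] [-1.57084359e+00  3.68155861e-04  4.02702419e-01] [-0.90282118  0.07242489  0.31967659  1.79695237 -0.02378621  1.27632212
 -0.17431121]
(array([-0.3103,  0.1396, -0.9355]), np.float64(0.7918))
```

servo_tool --deltas '[1, -0.31, 0.14, -0.935, 0.79, 1, -0.31, 0.14, -0.935, 0.79, 1, -0.31, 0.14, -0.935, 0.79, 1, -0.31, 0.14, -0.935, 0.79, 1, -0.31, 0.14, -0.935, 0.79, 1, -0.31, 0.14, -0.935, 0.79, 1, -0.31, 0.14, -0.935, 0.79, 1, -0.31, 0.14, -0.935, 0.79, 1, -0.31, 0.14, -0.935, 0.79, 1, -0.31, 0.14, -0.935, 0.79, 1, -0.31, 0.14, -0.935, 0.79, 1, -0.31, 0.14, -0.935, 0.79, 1, -0.31, 0.14, -0.935, 0.79, 1, -0.31, 0.14, -0.935, 0.79, 1, -0.31, 0.14, -0.935, 0.79, 1, -0.31, 0.14, -0.935, 0.79]'

```text
time_s: 3.55
ee_pos: [0.4604, -0.239, 0.25]
tcp_rot: [-1.57, 0.0, -0.781]
wrist_force: [-0.6, 0.8, 0.2]
gripper_width: 0.0942
```

```bash
cat > look.py <<'E'
import sys
from h import *
def look(fn,things,cam='wrist'):
    s=bot.state(); cal=bot.get_calibration(cam); im,d=snap(cam,fn); W=cloud(cal,d)
    np.savez(fn.replace('.png','.npz'),im=im,d=d,W=W,R=cal['R'],t=cal['t'],f=cal['fx'],cx=cal['cx'],cy=cal['cy'])
    print('t',round(s['time_s'],2),np.round(s['ee_pos'],4),np.round(s['tcp_rot'],3))
    for th in things:
        for b in bot.boxes_of(th,cam)[:4]:
            r,c=b['location']; w=W[int(round(r)),int(round(c))]
            print(th,round(b['p'],2),np.round([r,c],1),np.round(w,3))
if __name__=='__main__': look(sys.argv[1],sys.argv[3:],sys.argv[2])
E
python3 look.py w1.png wrist nut_post screw_grip pointer_tip index_tip bed; python3 look.py t1.png top dish1
```

```text
t 3.55 [ 0.4604 -0.239   0.25  ] [-1.57   0.    -0.781]
nut_post 0.55 [208.4 301.2] [ 0.456 -0.281  0.048]
screw_grip 0.7 [150.8 301.6] [ 0.507 -0.224  0.104]
pointer_tip 0.63 [149.9 302. ] [ 0.508 -0.223  0.104]
bed 0.68 [ 96.9 288. ] [ 0.537 -0.177  0.013]
t 3.85 [ 0.4601 -0.2402  0.2502] [-1.57  -0.    -0.783]
dish1 0.95 [196.8 187.1] [0.547 0.339 0.081]
dish1 0.92 [190.7 230.6] [0.563 0.217 0.082]
dish1 0.75 [238.4 192.2] [0.433 0.326 0.066]
dish1 0.57 [138.5 219.1] [0.716 0.254 0.064]
```

View pics/w1.png

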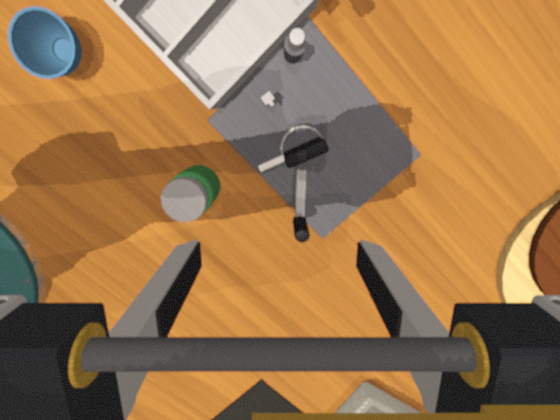

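View pics/t1.png

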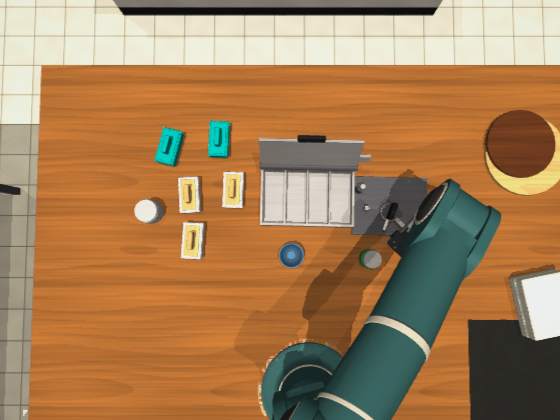

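The wrist view shows the post top at (228,301), the bar at (151,306), the pointer tip at (167,262), the index tab at (98,269) and the round stop pin at (40,294). I'll fit these from the cloud and cross-check against the other cameras.

```bash
python3 - <<'E'
from h import *
N=np.load('w1.npz');W=N['W'];im=N['im'].astype(int)
x,y,z=W[...,0],W[...,1],W[...,2]
rr,cc=np.mgrid[0:420,0:560]
def st(n,m):
    P=W[m];print(n,len(P),'mean',np.round(P.mean(0),4),'min',np.round(P.min(0),3),'max',np.round(P.max(0),3));return P
box=lambda r0,r1,c0,c1:(rr>=r0)&(rr<r1)&(cc>=c0)&(cc<c1)&np.isfinite(z)
dark=im.max(-1)<60
st('post',box(205,245,285,318)&(z>.085)&(z<.11))
P=st('bar',box(125,180,270,340)&(z>.095)&(z<.115))
import cv2
print('barrect',cv2.minAreaRect((P[:,:2]*1000).astype(np.float32)))
P=st('ptr',box(150,180,250,285)&(z>.05)&(z<.07)&(im.min(-1)>150))
P=st('idx',box(85,112,255,285)&(z>.05)&(z<.075))
print('idx rect',cv2.minAreaRect((P[:,:2]*1000).astype(np.float32)))
P=st('pin',box(20,62,280,312)&(z>.085)&(z<.12))
P=st('plate',box(10,240,200,430)&(z>.008)&(z<.016))
print('plate rect',cv2.minAreaRect((P[:,:2]*1000).astype(np.float32)))
P=st('disc',box(110,190,270,340)&(z>.057)&(z<.068))
for nm in ['top','side']:
    N=np.load(nm+'0.npz');W=N['W'];im=N['im'].astype(int)
    x,y,z=W[...,0],W[...,1],W[...,2]
    m=(z>.097)&(z<.12)&(x>.45)&(x<.56)&(y<-.18)&(y>-.28)
    P=st(nm+' bar',m);print(cv2.minAreaRect((P[:,:2]*1000).astype(np.float32)))
    m=(z>.085)&(z<.105)&(x>.40)&(x<.47)&(y<-.25)&(y>-.33);st(nm+' post',m)
    m=(z>.055)&(z<.075)&(x>.49)&(x<.54)&(y<-.15)&(y>-.19);st(nm+' idx',m)
    m=(z>.05)&(z<.075)&(x>.42)&(x<.54)&(y<-.19)&(y>-.22)&(im.min(-1)>150);st(nm+' ptr',m)
    m=(z>.055)&(z<.07)&(x>.43)&(x<.68)&(y<.2)&(y>-.145);P=st(nm+' walls',m)
    print(cv2.minAreaRect((P[:,:2]*1000).astype(np.float32)))
E
```

```text
post 210 mean [ 0.4431 -0.291   0.0932] min [ 0.434 -0.301  0.085] max [ 0.451 -0.284  0.096]
bar 647 mean [ 0.5084 -0.2279  0.1028] min [ 0.485 -0.242  0.095] max [ 0.531 -0.215  0.106]
barrect ((508.0736999511719, -228.45843505859375), (14.129874229431152, 45.91427993774414), 69.11363983154297)
ptr 149 mean [ 0.4709 -0.2144  0.0614] min [ 0.456 -0.222  0.059] max [ 0.485 -0.207  0.063]
idx 126 mean [ 0.5185 -0.1623  0.0641] min [ 0.512 -0.17   0.053] max [ 0.524 -0.156  0.066]
idx rect ((518.376708984375, -163.15341186523438), (13.772566795349121, 11.881231307983398), 83.39872741699219)
pin 260 mean [ 0.5737 -0.1458  0.1034] min [ 0.568 -0.152  0.085] max [ 0.582 -0.139  0.108]
plate 20771 mean [ 0.5337 -0.2307  0.0123] min [ 0.381 -0.347  0.008] max [ 0.623 -0.124  0.016]
plate rect ((500.19561767578125, -235.33514404296875), (220.7108612060547, 239.75491333007812), 88.67662811279297)
disc 793 mean [ 0.5057 -0.223   0.0622] min [ 0.467 -0.252  0.057] max [ 0.531 -0.205  0.068]
top bar 83 mean [ 0.5066 -0.2277  0.1028] min [ 0.487 -0.241  0.097] max [ 0.528 -0.215  0.109]
((507.552
[... 581 characters left out ...]
147461)
side bar 155 mean [ 0.5073 -0.2314  0.1026] min [ 0.485 -0.244  0.097] max [ 0.53  -0.217  0.108]
((507.77313232421875, -229.94366455078125), (16.491153717041016, 45.7868537902832), 68.83627319335938)
side post 79 mean [ 0.4408 -0.2954  0.0933] min [ 0.433 -0.304  0.086] max [ 0.452 -0.286  0.098]
side idx 38 mean [ 0.5183 -0.1649  0.0634] min [ 0.511 -0.172  0.056] max [ 0.526 -0.156  0.069]
side ptr 40 mean [ 0.4685 -0.2153  0.0615] min [ 0.456 -0.22   0.058] max [ 0.485 -0.21   0.065]
side walls 1703 mean [ 0.5459 -0.0032  0.0613] min [ 0.465 -0.145  0.055] max [0.632 0.14  0.07 ]
((550.5238037109375, -2.727020263671875), (283.2180480957031, 167.36495971679688), 89.07842254638672)
```

```bash
python3 - <<'E'
from h import *
print(plan(0.4425,-0.2918,0.061,-0.80))
E
```

```text
(array([ 0.0475,  0.3783, -0.0974]), np.float64(0.011))
```

Approach over the post, descend, then close with modest force.

servo_tool --deltas '[0.2, 0.0475, 0.0, -0.097, 0.011, 0.2, 0.0475, 0.05, -0.097, 0.011, 0.2, 0.0475, 0.12, -0.097, 0.011, 0.2, 0.0475, 0.18, -0.097, 0.011, 0.2, 0.0475, 0.24, -0.097, 0.011, 0.2, 0.0475, 0.3, -0.097, 0.011, 0.2, 0.0475, 0.34, -0.097, 0.011, 0.2, 0.0475, 0.378, -0.097, 0.011, 0.2, 0.0475, 0.378, -0.097, 0.011, -1, 0.0475, 0.378, -0.097, 0.011, -1, 0.0475, 0.378, -0.097, 0.011, -1, 0.0475, 0.378, -0.097, 0.011, -1, 0.0475, 0.378, -0.097, 0.011, -1, 0.0475, 0.378, -0.097, 0.011, -1, 0.0475, 0.378, -0.097, 0.011, -1, 0.0475, 0.378, -0.097, 0.011, -1, 0.0475, 0.378, -0.097, 0.011]' --newtons 15

```text
time_s: 5.37
ee_pos: [0.4431, -0.2924, 0.0615]
tcp_rot: [-1.571, -0.002, -0.8]
wrist_force: [3.4, -3.4, 2.2]
gripper_width: 0.0175
```

```bash
python3 - <<'E'
from h import *
s=bot.state();print(np.round(s['ee_pos'],4),s['tcp_rot'],s['gripper_width'],s['wrist_force'])
A=np.array([.508,-.2287]);p=np.array(s['ee_pos'])
r=p[:2]-A;print(np.hypot(*r),np.degrees(np.arctan2(r[1],r[0])))
th0=np.arctan2(r[1],r[0]);psi0=s['tcp_rot'][2]
rad=.0915
p0=[*(A+rad*np.array([np.cos(th0),np.sin(th0)])),p[2]]
L=[]
for a in [0.1,0.2,.3,.4,.5,.6,.7,.8,.9,1.0,1.05]:
    t=th0+a;q=A+rad*np.array([np.cos(t),np.sin(t)])
    print(a,*plan(q[0],q[1],p[2],psi0+a))
E
```

```text
[ 0.4431 -0.2924  0.0615] [-1.57051137 -0.0016906  -0.800461  ] 0.017527136062175926 [ 3.41397334 -3.44941937  2.16559103]
0.0909287648790465 -135.56785815370915
0.1 [ 0.0183  0.     -0.0001] -0.0667
0.2 [0.0363 0.0001 0.0027] -0.1333
0.3 [0.054  0.0001 0.0073] -0.2
0.4 [0.0712 0.0001 0.0137] -0.2667
0.5 [0.0876 0.0002 0.0217] -0.3333
0.6 [0.1032 0.0002 0.0314] -0.4
0.7 [0.1177 0.0002 0.0425] -0.4667
0.8 [0.131  0.0002 0.055 ] -0.5333
0.9 [0.143  0.0003 0.0688] -0.6
1.0 [0.1536 0.0003 0.0838] -0.6667
1.05 [0.1583 0.0003 0.0916] -0.7
```

servo_tool --deltas '[-1, 0.009, 0, 0, -0.033, -1, 0.018, 0, 0, -0.067, -1, 0.027, 0, 0.001, -0.1, -1, 0.036, 0, 0.003, -0.133, -1, 0.045, 0, 0.005, -0.167, -1, 0.054, 0, 0.007, -0.2, -1, 0.063, 0, 0.01, -0.233, -1, 0.071, 0, 0.014, -0.267, -1, 0.08, 0, 0.018, -0.3, -1, 0.088, 0, 0.022, -0.333, -1, 0.103, 0, 0.031, -0.4, -1, 0.118, 0, 0.0425, -0.467, -1, 0.131, 0, 0.055, -0.533, -1, 0.143, 0, 0.069, -0.6, -1, 0.154, 0, 0.084, -0.667, -1, 0.158, 0, 0.0915, -0.7, -1, 0.158, 0, 0.0915, -0.7, -1, 0.158, 0, 0.0915, -0.7, -1, 0.158, 0, 0.0915, -0.7]'

```text
time_s: 6.95
ee_pos: [0.5308, -0.3179, 0.0616]
tcp_rot: [-1.573, -0.001, 0.249]
wrist_force: [3.8, -5.7, 2.6]
gripper_width: 0.0176
```

```bash
python3 look.py w2.png wrist nut_post; python3 - <<'E'
from h import *
s=bot.state();A=np.array([.508,-.2287]);p=np.array(s['ee_pos']);r=p[:2]-A
print(np.hypot(*r),np.degrees(np.arctan2(r[1],r[0])),s['gripper_width'],s['tcp_rot'])
print(plan(p[0],p[1],.20,s['tcp_rot'][2]))
E
```

```text
t 6.95 [ 0.5308 -0.3179  0.0616] [-1.573e+00 -1.000e-03  2.490e-01]
nut_post 0.76 [236.7 281.2] [ 0.529 -0.309  0.055]
0.09207991928329115 -75.62017321468751 0.017681433877489536 [-1.57305003e+00 -1.12834619e-03  2.49061157e-01]
(array([ 0.0003, -0.2768, -0.0006]), np.float64(-0.0))
```

View pics/w2.png

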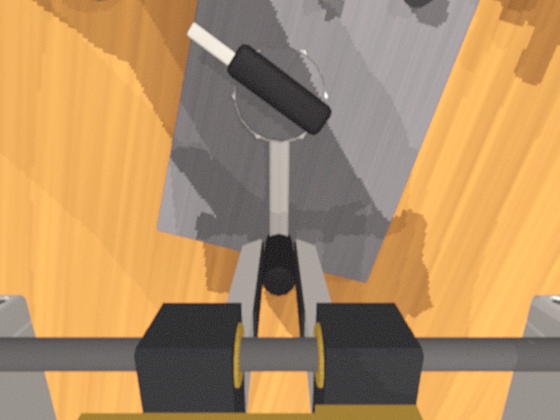

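servo_tool --deltas '[0, 0, 0, 0, 0, 0, 0, 0, 0, 0, 0, 0, 0, 0, 0, 0, 0, -0.08, 0, 0, 0, 0, -0.16, 0, 0, 0, 0, -0.24, 0, 0, 0, 0, -0.277, 0, 0, 0, 0, -0.277, 0, 0]'

```text
time_s: 7.72
ee_pos: [0.5317, -0.3177, 0.2042]
tcp_rot: [-1.574, -0.005, 0.249]
wrist_force: [0.1, -0.2, -0.9]
gripper_width: 0.0472
```

```bash
python3 - <<'E'
from h import *
s=bot.state();p=s['ee_pos'];print(p,s['gripper_width'])
print(plan(0.508-.035*np.cos(np.radians(158.7)),-0.2287-.035*np.sin(np.radians(158.7)),0.2,np.radians(68.7)))
E
```

```text
[ 0.53166672 -0.31767061  0.20423541] 0.047214021696105744
(array([0.0549, 0.0082, 0.1434]), np.float64(-0.633))
```

servo_tool --deltas '[0.2, 0.055, 0, 0.143, -0.633, 0.2, 0.055, 0, 0.143, -0.633, 0.2, 0.055, 0, 0.143, -0.633, 0.2, 0.055, 0, 0.143, -0.633, 0.2, 0.055, 0, 0.143, -0.633, 0.2, 0.055, 0, 0.143, -0.633, 0.2, 0.055, 0, 0.143, -0.633, 0.2, 0.055, 0, 0.143, -0.633, 0.2, 0.055, 0, 0.143, -0.633, 0.2, 0.055, 0, 0.143, -0.633, 0.2, 0.055, 0, 0.143, -0.633, 0.2, 0.055, 0, 0.143, -0.633]'

```text
time_s: 8.72
ee_pos: [0.5391, -0.2406, 0.1993]
tcp_rot: [-1.57, 0.0, 1.197]
wrist_force: [-0.2, 0.1, 0.0]
gripper_width: 0.0561
```

```bash
python3 look.py w3.png wrist screw_grip; python3 - <<'E'
from h import *
N=np.load('w3.npz');W=N['W'];im=N['im'].astype(int)
x,y,z=W[...,0],W[...,1],W[...,2]
m=(z>.097)&(z<.108)&(abs(x-.508)<.03)&(abs(y+.2287)<.03)&(im.max(-1)<90)
P=W[m]*1000;print(len(P),P.mean(0),cv2.minAreaRect(P[:,:2].astype(np.float32)))
m=(z>.09)&(z<.097)&(abs(x-.53)<.03)&(abs(y+.317)<.03)
P=W[m]*1000;print(len(P),P.mean(0) if len(P) else '')
s=bot.state()
print(plan(.508,-.2287,.069,np.radians(68.7)))
E
```

```text
t 8.72 [ 0.5391 -0.2406  0.1993] [-1.57   0.     1.197]
screw_grip 0.86 [163.6 278.1] [ 0.501 -0.226  0.104]
820 [ 506.23094248 -228.35566842  102.96599143] ((507.012939453125, -228.84588623046875), (13.267792701721191, 45.790687561035156), 68.84430694580078)
267 [ 528.67691305 -316.78633109   93.63036346]
(array([-0.0007,  0.2608,  0.0667]), np.float64(-0.0008))
```

View pics/w3.png

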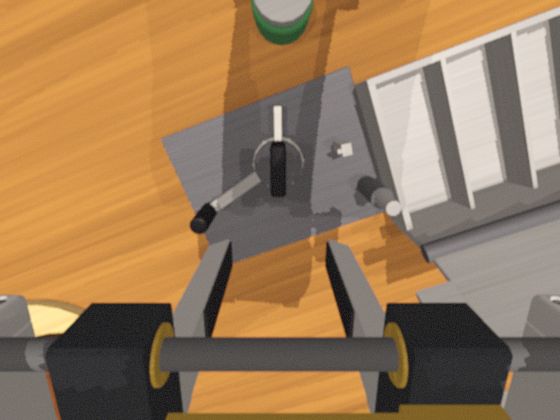

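servo_tool --deltas '[0.2, -0.001, 0, 0.067, 0, 0.2, -0.001, 0.06, 0.067, 0, 0.2, -0.001, 0.12, 0.067, 0, 0.2, -0.001, 0.18, 0.067, 0, 0.2, -0.001, 0.22, 0.067, 0, 0.2, -0.001, 0.261, 0.067, 0, 0.2, -0.001, 0.261, 0.067, 0, -1, -0.001, 0.261, 0.067, 0, -1, -0.001, 0.261, 0.067, 0, -1, -0.001, 0.261, 0.067, 0, -1, -0.001, 0.261, 0.067, 0, -1, -0.001, 0.261, 0.067, 0, -1, -0.001, 0.261, 0.067, 0, -1, -0.001, 0.261, 0.067, 0]' --newtons 15

```text
time_s: 9.98
ee_pos: [0.508, -0.229, 0.0693]
tcp_rot: [-1.571, 0.0, 1.199]
wrist_force: [-1.3, -1.0, 3.8]
gripper_width: 0.014
```

```bash
python3 - <<'E'
from h import *
s=bot.state();p=s['ee_pos'];print(np.round(p,4),s['tcp_rot'],s['gripper_width'],s['wrist_force'])
print(plan(.508,-.2287,p[2],np.radians(-8.6)))
E
```

```text
[ 0.508  -0.229   0.0693] [-1.57130323e+00  6.35813404e-05  1.19900212e+00] 0.013979076156856908 [-1.25306152 -0.95375238  3.79088916]
(array([ 0.0006, -0.    ,  0.0002]), np.float64(0.8994))
```

servo_tool --deltas '[-1, 0, 0, 0, 0.05, -1, 0, 0, 0, 0.1, -1, 0, 0, 0, 0.15, -1, 0, 0, 0, 0.2, -1, 0, 0, 0, 0.25, -1, 0, 0, 0, 0.3, -1, 0, 0, 0, 0.35, -1, 0, 0, 0, 0.4, -1, 0, 0, 0, 0.45, -1, 0, 0, 0, 0.5, -1, 0, 0, 0, 0.55, -1, 0, 0, 0, 0.6, -1, 0, 0, 0, 0.65, -1, 0, 0, 0, 0.7, -1, 0, 0, 0, 0.75, -1, 0, 0, 0, 0.8, -1, 0, 0, 0, 0.85, -1, 0, 0, 0, 0.9, -1, 0, 0, 0, 0.9, -1, 0, 0, 0, 0.9]'

```text
time_s: 11.65
ee_pos: [0.5091, -0.2284, 0.0694]
tcp_rot: [-1.571, -0.002, -0.151]
wrist_force: [6.3, 1.9, 0.2]
gripper_width: 0.0142
```

```bash
python3 look.py w4.png wrist screw_grip; python3 - <<'E'
import cv2
a=cv2.imread('pics/w4.png');cv2.imwrite('pics/w4c.png',a[0:300,130:430].repeat(2,0).repeat(2,1))
E
```

```text
t 11.65 [ 0.5091 -0.2284  0.0694] [-1.571 -0.002 -0.151]
screw_grip 0.62 [241.4 279.1] [ 0.511 -0.207  0.101]
```

View pics/w4c.png

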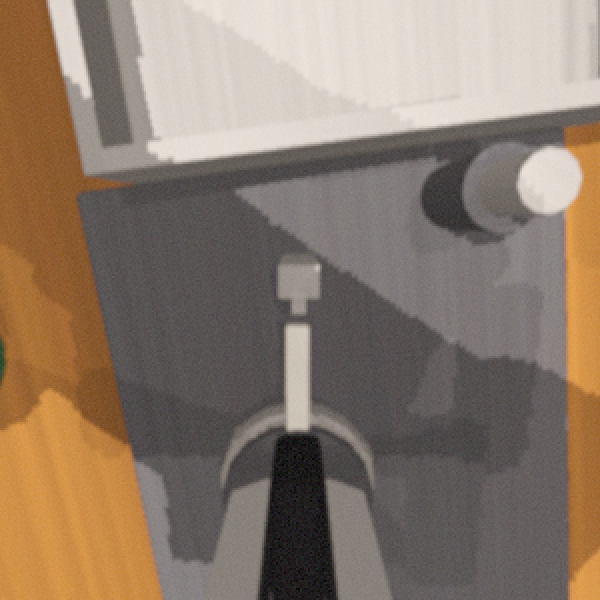

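servo_tool --deltas '[-0.4, 0, 0, 0, 0.9, -0.4, 0, 0, 0, 0, -0.4, 0, 0, 0, 0]'

```text
time_s: 12.0
ee_pos: [0.508, -0.2289, 0.0691]
tcp_rot: [-1.571, -0.0, -0.145]
wrist_force: [0.0, -0.3, 0.0]
gripper_width: 0.0276
```

I put a stray turn in the first row of that release, which may have shifted the screw. I'll lift and check the pointer before retightening.

servo_tool --deltas '[-0.2, 0, 0, 0, 0, 0, 0, -0.08, 0, 0, 0, 0, -0.16, 0, 0, 0, 0, -0.24, -0.06, 0, 0, 0, -0.27, -0.06, 0, 0, 0, -0.27, -0.06, 0]'

```text
time_s: 12.5
ee_pos: [0.5044, -0.2614, 0.2087]
tcp_rot: [-1.572, -0.006, -0.155]
wrist_force: [-0.5, -0.6, -0.2]
gripper_width: 0.0471
```

```bash
cat > chk.py <<'E'
from h import *
import sys
def chk(fn):
    cal=bot.get_calibration('wrist');im,d=snap('wrist',fn);W=cloud(cal,d)
    cv2.imwrite('pics/c_'+fn,cv2.cvtColor(im,cv2.COLOR_RGB2BGR))
    im=im.astype(int);x,y,z=W[...,0],W[...,1],W[...,2]
    m=(z>.097)&(z<.108)&(abs(x-.508)<.035)&(abs(y+.2287)<.035)&(im.max(-1)<90)
    P=W[m]*1000;print('bar',len(P),cv2.minAreaRect(P[:,:2].astype(np.float32)) if len(P)>5 else'')
    m=(z>.056)&(z<.066)&(np.hypot(x-.508,y+.2287)<.057)&(np.hypot(x-.508,y+.2287)>.03)&(im.min(-1)>120)
    P=W[m];
    if len(P):
        e=P[np.hypot(P[:,0]-.508,P[:,1]+.2287)>.045].mean(0)-[.508,-.2287,0];print('ptr',len(P),np.degrees(np.arctan2(e[1],e[0])))
    m=(z>.056)&(z<.07)&(np.hypot(x-.508,y+.2287)<.076)&(np.hypot(x-.508,y+.2287)>.06)&(y>-.2287)
    P=W[m]
    if len(P):
        e=P.mean(0)-[.508,-.2287,0];print('idx',len(P),np.degrees(np.arctan2(e[1],e[0])))
    m=(z>.086)&(z<.099)&(np.hypot(x-.508,y+.2287)>.07)&(np.hypot(x-.508,y+.2287)<.11)&(y<-.24)&(im.max(-1)<90)
    P=W[m]
    if len(P):
        e=P.mean(0);f=e-[.508,-.2287,0];print('post',len(P),e,np.degrees(np.arctan2(f[1],f[0])))
chk(sys.argv[1])
E
python3 chk.py w5.png; python3 - <<'E'
from h import *
print(plan(.529,-.318,.2,.249)); s=bot.state();print(s['ee_pos'],s['time_s'])
E
```

```text
bar 790 ((508.11138916015625, -228.1560821533203), (45.18162155151367, 13.646360397338867), 80.73656463623047)
ptr 182 81.54517899233235
idx 153 81.36389565136636
post 198 [ 0.5287371  -0.31490842  0.09319433] -76.47468213608245
(array([ 0.0673,  0.0124, -0.1075]), np.float64(-0.2685))
[ 0.5039735  -0.25973745  0.20604092] 12.55
```

View pics/w5.png

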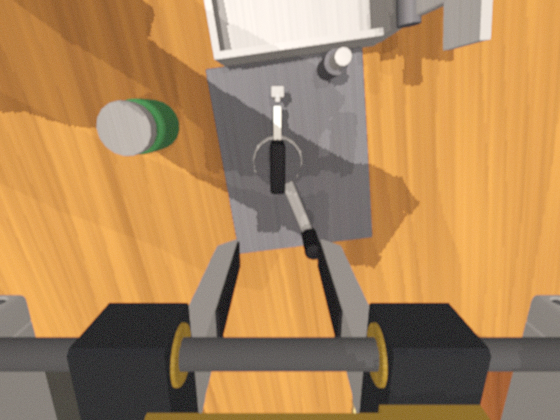

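The pointer still points at the index (81.5° vs 81.4°). Next I grip the post.

servo_tool --deltas '[0.2, 0.067, 0, -0.1075, -0.2685, 0.2, 0.067, 0, -0.1075, -0.2685, 0.2, 0.067, 0, -0.1075, -0.2685, 0.2, 0.067, 0.05, -0.1075, -0.2685, 0.2, 0.067, 0.11, -0.1075, -0.2685, 0.2, 0.067, 0.17, -0.1075, -0.2685, 0.2, 0.067, 0.23, -0.1075, -0.2685, 0.2, 0.067, 0.29, -0.1075, -0.2685, 0.2, 0.067, 0.29, -0.1075, -0.2685, -1, 0.067, 0.29, -0.1075, -0.2685, -1, 0.067, 0.29, -0.1075, -0.2685, -1, 0.067, 0.29, -0.1075, -0.2685, -1, 0.067, 0.29, -0.1075, -0.2685, -1, 0.067, 0.29, -0.1075, -0.2685, -1, 0.067, 0.29, -0.1075, -0.2685]' --newtons 15

```text
time_s: 13.8
ee_pos: [0.5288, -0.3169, 0.0598]
tcp_rot: [-1.572, -0.001, 0.252]
wrist_force: [3.2, -0.9, 2.9]
gripper_width: 0.0195
```

```bash
python3 - <<'E'
from h import *
s=bot.state();print(np.round(s['ee_pos'],4),s['tcp_rot'],s['gripper_width'],s['wrist_force'])
A=np.array([.508,-.2287]);p=np.array(s['ee_pos'])
r=p[:2]-A;print(np.hypot(*r),np.degrees(np.arctan2(r[1],r[0])))
th0=np.arctan2(r[1],r[0]);psi0=s['tcp_rot'][2];rad=.0915
for a in np.arange(.1,1.11,.1):
    t=th0-a;q=A+rad*np.array([np.cos(t),np.sin(t)])
    print(round(a,2),*plan(q[0],q[1],p[2],psi0-a))
E
```

```text
[ 0.5288 -0.3169  0.0598] [-1.57155148e+00 -1.13672592e-03  2.51832559e-01] 0.019482305441470716 [ 3.18834033 -0.87072539  2.8824005 ]
0.09062051462110773 -76.70233592682663
0.1 [-0.0183 -0.     -0.0005] 0.0667
0.2 [-0.0363 -0.      0.0026] 0.1333
0.3 [-0.0539 -0.0001  0.0075] 0.2
0.4 [-0.071  -0.0001  0.0141] 0.2667
0.5 [-0.0873 -0.0001  0.0224] 0.3333
0.6 [-1.027e-01 -1.000e-04  3.220e-02] 0.4
0.7 [-0.1171 -0.0002  0.0436] 0.4667
0.8 [-0.1302 -0.0002  0.0563] 0.5333
0.9 [-0.142  -0.0002  0.0703] 0.6
1.0 [-0.1523 -0.0002  0.0854] 0.6667
1.1 [-0.1611 -0.0003  0.1014] 0.7333
```

servo_tool --deltas '[-1, -0.009, 0, 0, 0.033, -1, -0.018, 0, 0, 0.067, -1, -0.036, 0, 0.0025, 0.133, -1, -0.054, 0, 0.0075, 0.2, -1, -0.071, 0, 0.014, 0.267, -1, -0.087, 0, 0.0225, 0.333, -1, -0.103, 0, 0.032, 0.4, -1, -0.117, 0, 0.0435, 0.467, -1, -0.13, 0, 0.0565, 0.533, -1, -0.142, 0, 0.07, 0.6, -1, -0.147, 0, 0.0775, 0.633, -1, -0.152, 0, 0.0855, 0.667, -1, -0.155, 0, 0.089, 0.68, -1, -0.157, 0, 0.093, 0.695, -1, -0.157, 0, 0.093, 0.695, -1, -0.157, 0, 0.093, 0.695]'

```text
time_s: 15.13
ee_pos: [0.4438, -0.2914, 0.0599]
tcp_rot: [-1.569, -0.005, -0.789]
wrist_force: [17.1, -1.4, -6.3]
gripper_width: 0.0176
```

```bash
python3 - <<'E'
from h import *
s=bot.state();A=np.array([.508,-.2287]);p=np.array(s['ee_pos']);r=p[:2]-A
print(np.hypot(*r),np.degrees(np.arctan2(r[1],r[0])),s['gripper_width'],s['tcp_rot'],s['wrist_force'])
E
```

```text
0.08967765374763045 -135.6769583117949 0.017570381630017867 [-1.56862505 -0.00471095 -0.78911069] [17.08267302 -1.40045911 -6.27771699]
```

servo_tool --deltas '[-0.2, 0, 0, 0, 0, -0.2, 0, 0, 0, 0, 0, 0, 0, 0, 0, 0.2, 0, -0.08, 0, 0, 0.2, 0, -0.16, 0, 0, 0.2, 0, -0.24, 0, 0, 0.2, 0, -0.32, -0.04, 0, 0.2, 0, -0.34, -0.04, 0, 0.2, 0, -0.34, -0.04, 0]'

```text
time_s: 15.88
ee_pos: [0.4268, -0.3069, 0.232]
tcp_rot: [-1.568, -0.004, -0.792]
wrist_force: [-0.1, 0.2, -0.8]
gripper_width: 0.0567
```

```bash
python3 chk.py w6.png; python3 look.py t2.png top dish1; python3 look.py s2.png side dish1
```

```text
bar 530 ((507.8690185546875, -228.54415893554688), (45.49314498901367, 13.863493919372559), 81.55438995361328)
ptr 202 81.648677732204
idx 182 81.3002744439596
post 232 [ 0.44236227 -0.29102948  0.09372014] -136.48089846801554
t 15.93 [ 0.4268 -0.3056  0.2299] [-1.569 -0.002 -0.791]
dish1 0.96 [194.2 188.4] [0.554 0.335 0.087]
dish1 0.81 [147.  171.8] [0.694 0.391 0.044]
dish1 0.79 [137.9 218.6] [0.717 0.254 0.059]
dish1 0.73 [189.7 231.1] [0.566 0.217 0.081]
t 16.03 [ 0.4264 -0.3046  0.2279] [-1.571e+00  1.000e-03 -7.900e-01]
dish1 0.9 [187.6 231.6] [0.548 0.317 0.04 ]
dish1 0.86 [207.2 264.6] [0.571 0.195 0.042]
dish1 0.67 [156.6 258.8] [0.691 0.387 0.045]
dish1 0.66 [181.  288.7] [0.686 0.239 0.048]
```

View pics/w6.png

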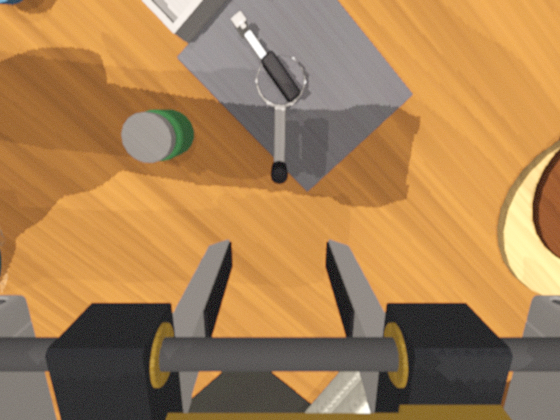

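View pics/t2.png

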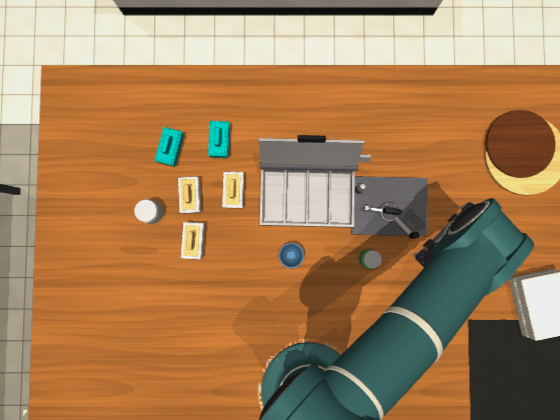

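```bash
python3 - <<'E'
from h import *
print(plan(.56,0,.30,1.55))
E
```

```text
(array([-0.2452, -0.1447,  0.6188]), np.float64(-1.5603))
```

servo_tool --deltas '[0.2, 0, -0.1447, 0, -0.08, 0.2, -0.05, -0.1447, 0.1, -0.16, 0.2, -0.245, -0.1447, 0.619, -1, 0.2, -0.245, -0.1447, 0.619, -1, 0.2, -0.245, -0.1447, 0.619, -1, 0.2, -0.245, -0.1447, 0.619, -1, 0.2, -0.245, -0.1447, 0.619, -1, 0.2, -0.245, -0.1447, 0.619, -1, 0.2, -0.245, -0.1447, 0.619, -1, 0.2, -0.245, -0.1447, 0.619, -1, 0.2, -0.245, -0.1447, 0.619, -1, 0.2, -0.245, -0.1447, 0.619, -1, 0.2, -0.245, -0.1447, 0.619, -1, 0.2, -0.245, -0.1447, 0.619, -1]'

```text
time_s: 17.3
ee_pos: [0.5602, -0.0007, 0.3004]
tcp_rot: [-1.57, 0.001, 0.706]
wrist_force: [-0.2, 0.6, 0.2]
gripper_width: 0.0564
```

```bash
python3 - <<'E'
from h import *
s=bot.state();print(s['q'])
print(plan(.56,0,.30,1.55))
E
```

```text
[-0.54681159  0.25438094  0.60054341  1.67194706 -0.14939355  1.26313482
  0.79040066]
(array([0.0006, 0.0008, 0.0012]), np.float64(-0.5626))
```

servo_tool --deltas '[0.2, 0, 0, 0, -0.563, 0.2, 0, 0, 0, -0.563, 0.2, 0, 0, 0, -0.563, 0.2, 0, 0, 0, -0.563, 0.2, 0, 0, 0, -0.563, 0.2, 0, 0, 0, -0.563, 0.2, 0, 0, 0, -0.563, 0.2, 0, 0, 0, -0.563, 0.2, 0, 0, 0, -0.563, 0.2, 0, 0, 0, -0.563]'

```text
time_s: 18.13
ee_pos: [0.5603, -0.0007, 0.3011]
tcp_rot: [-1.57, 0.0, 1.548]
wrist_force: [0.0, 0.3, -0.6]
gripper_width: 0.0566
```

```bash
python3 look.py w7.png wrist bed lid_hinge; python3 - <<'E'
from h import *
N=np.load('w7.npz');W=N['W']
x,y,z=W[...,0],W[...,1],W[...,2]
print(bot.state()['q'])
for x0 in np.arange(.47,.63,.02):
    m=(abs(x-x0)<.004)&(z>.056)&(z<.068)&(abs(y)<.16)
    ys=np.sort(y[m]); 
    if len(ys)==0: continue
    g=np.split(ys,np.where(np.diff(ys)>.01)[0]+1)
    print(round(x0,3),[(round(float((a.min()+a.max())/2),4),round(float(a.max()-a.min()),4)) for a in g if len(a)>2])
for y0 in [-.1,-.05,-.02,.01,.04,.08,.11]:
    m=(abs(y-y0)<.006)&(z>.057)&(z<.067)&(x>.44)&(x<.52); print('front',y0,x[m].min(),x[m].max())
m=(abs(y)<.1)&(x>.5)&(x<.6)&(z<.03);print('floor',np.nanmedian(z[m]))
E
```

```text
t 18.13 [ 0.5603 -0.0007  0.3011] [-1.57   0.     1.548]
bed 0.66 [181.6 245.2] [ 0.574 -0.049  0.023]
bed 0.18 [97.8 55.1] [ 0.455 -0.281  0.049]
lid_hinge 0.82 [285.5 280. ] [ 0.65  -0.001  0.184]
[-0.44965616  0.24048056  0.47816793  1.6683521  -0.11516561  1.26098536
  1.603141  ]
0.47 [(0.0073, 0.2634)]
0.49 [(-0.1218, 0.0063), (-0.0561, 0.0041), (0.0072, 0.0026), (0.0693, 0.004), (0.1356, 0.0064)]
0.51 [(-0.1578, 0.0043), (-0.1226, 0.0067), (-0.0565, 0.0039), (0.0063, 0.004), (0.0689, 0.0034), (0.135, 0.0056)]
0.53 [(-0.1229, 0.0062), (-0.0567, 0.0032), (0.0059, 0.004), (0.0689, 0.0043), (0.1348, 0.0066)]
0.55 [(-0.1232, 0.0065), (-0.0575, 0.0043), (0.0055, 0.0041), (0.0684, 0.004), (0.1339, 0.0057)]
0.57 [(-0.1295, 0.0174), (-0.0576, 0.0035), (0.0044, 0.0027), (0.0676, 0.0036), (0.1337, 0.0064)]
0.59 [(-0.1244, 0.0063), (-0.0584, 0.0043), (0.0041, 0.0028), (0.0669, 0.0031), (0.1335, 0.0069)]
0.61 [(-0.1245, 0.0061), (-0.0588, 0.0039), (0.0037, 0.0029), (0.0671, 0.004), (0.1328, 0.0065)]
0.63 [(0.1231, 0.0254)]
front -0.1 0.46495449784442877 0.46991297618195554
front -0.05 0.4661303683739892 0.5196810951689493
front -0.02 0.466764602183426 0.4717516835190149
front 0.01 0.4674669058385453 0.5199553736383322
front 0.04 0.46813774788848894 0.47307766142530866
front 0.08 0.46905380173250627 0.4740119710949446
front 0.11 0.4697425661389686 0.47468939666314014
floor 0.02233646276165091
```

View pics/w7.png

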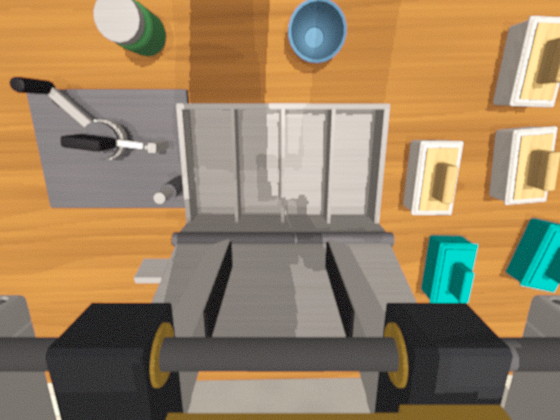

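The press fit agrees across views: yaw ≈ -0.023, origin ≈ (0.543, 0.0056). Now I'll measure the dishes, which are the white ones at (178,436), (165,525) and (60,530) in this view.

```bash
cat > dishes.py <<'E'
from h import *
import sys
def dishes(cam,fn,roi=(.3,.8,.15,.5)):
    cal=bot.get_calibration(cam);im,d=snap(cam,fn);W=cloud(cal,d)
    hsv=cv2.cvtColor(im,cv2.COLOR_RGB2HSV);x,y,z=W[...,0],W[...,1],W[...,2]
    tq=(hsv[...,0]>75)&(hsv[...,0]<105)&(hsv[...,1]>80)
    m=(z>.068)&(z<.09)&(x>roi[0])&(x<roi[1])&(y>roi[2])&(y<roi[3])
    n,l,st,_=cv2.connectedComponentsWithStats(m.astype(np.uint8))
    for i in range(1,n):
        if st[i,4]<12: continue
        k=l==i;P=W[k];q=P[P[:,2]>P[:,2].max()-.012]
        r=cv2.minAreaRect((P[:,:2]*1000).astype(np.float32));(cx,cy),(w,h),a=r
        yaw=a if w>h else a-90
        rr,cc=np.nonzero(k)
        print(cam,'px',int(rr.mean()),int(cc.mean()),'n',st[i,4],'tq',round(tq[k].mean(),2),'ctr',round(cx,1),round(cy,1),'size',round(max(w,h)),round(min(w,h)),'yaw',round(yaw,1),'ztop',round(np.percentile(P[:,2],90),3))
if __name__=='__main__': dishes(sys.argv[1],sys.argv[2])
E
python3 dishes.py wrist w8.png; python3 dishes.py top t3.png;python3 dishes.py side s3.png
```

```text
wrist px 66 555 n 281 tq 0.0 ctr 427.4 325.5 size 47 7 yaw 3.6 ztop 0.079
wrist px 170 547 n 699 tq 0.0 ctr 556.6 343.5 size 49 16 yaw 3.7 ztop 0.081
wrist px 183 447 n 572 tq 0.0 ctr 571.0 217.2 size 50 14 yaw -1.8 ztop 0.081
wrist px 284 463 n 471 tq 0.96 ctr 718.4 259.7 size 49 15 yaw -3.0 ztop 0.081
wrist px 279 557 n 33 tq 0.97 ctr 712.3 393.3 size 15 3 yaw -4.7 ztop 0.074
top px 135 216 n 101 tq 1.0 ctr 720.0 259.6 size 50 14 yaw -1.6 ztop 0.083
top px 143 164 n 100 tq 1.0 ctr 697.4 404.1 size 50 15 yaw -14.5 ztop 0.083
top px 188 231 n 89 tq 0.0 ctr 570.8 216.5 size 48 13 yaw -0.4 ztop 0.084
top px 193 185 n 97 tq 0.0 ctr 556.9 343.1 size 48 15 yaw 4.4 ztop 0.083
top px 210 145 n 400 tq 0.0 ctr 509.4 456.4 size 64 59 yaw -86.7 ztop 0.079
top px 240 189 n 99 tq 0.0 ctr 426.1 332.0 size 48 15 yaw -5.8 ztop 0.083
side px 145 257 n 103 tq 0.82 ctr 699.2 403.0 size 50 20 yaw -15.5 ztop 0.081
side px 159 194 n 262 tq 0.0 ctr 511.8 454.8 size 67 61 yaw 66.9 ztop 0.077
side px 165 294 n 98 tq 0.86 ctr 720.2 257.2 size 50 17 yaw -4.3 ztop 0.082
side px 172 229 n 110 tq 0.0 ctr 558.4 341.5 size 51 19 yaw 6.7 ztop 0.082
side px 192 190 n 125 tq 0.0 ctr 428.0 329.5 size 50 17 yaw -1.4 ztop 0.082
side px 192 260 n 115 tq 0.0 ctr 572.4 216.1 size 49 18 yaw -3.8 ztop 0.082
```

View pics/t3.png

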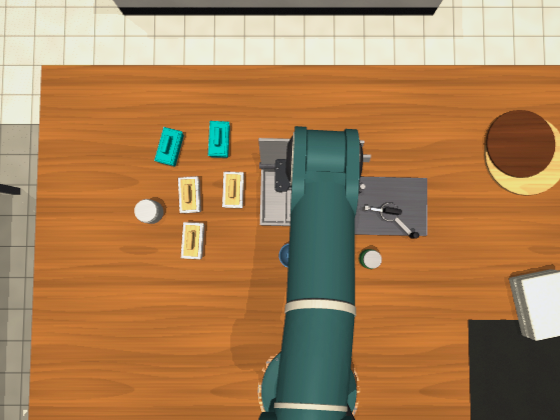

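```bash
python3 - <<'E'
from h import *
a=cv2.imread('pics/w8.png');cv2.imwrite('pics/w8c.png',cv2.resize(a[0:320,390:560],None,fx=1.8,fy=1.8))
print(plan(.571,.217,.30,1.555))
print(plan(.571,.217,.048,1.555))
E
```

```text
(array([ 0.4355,  0.0026, -0.0134]), np.float64(-0.0015))
(array([ 0.4355,  0.5066, -0.0134]), np.float64(-0.0015))
```

View pics/w8c.png

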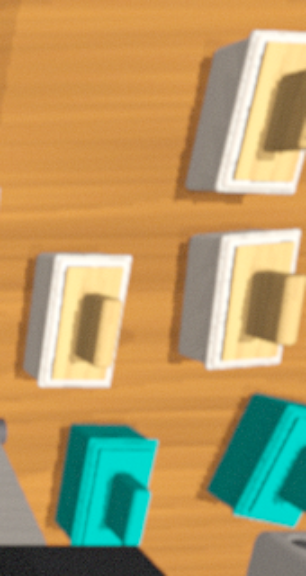

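The enlarged crop confirms three white ceramic dishes with wood boards. The two turquoise ones are the look-alikes. I'll grasp the dish nearest the press first.

servo_tool --deltas '[0.2, 0.083, 0, -0.013, 0, 0.2, 0.166, 0, -0.013, 0, 0.2, 0.249, 0, -0.013, 0, 0.2, 0.332, 0, -0.013, 0, 0.2, 0.4355, 0, -0.013, 0, 0.2, 0.4355, 0.05, -0.013, 0, 0.2, 0.4355, 0.12, -0.013, 0, 0.2, 0.4355, 0.19, -0.013, 0, 0.2, 0.4355, 0.26, -0.013, 0, 0.2, 0.4355, 0.33, -0.013, 0, 0.2, 0.4355, 0.4, -0.013, 0, 0.2, 0.4355, 0.45, -0.013, 0, 0.2, 0.4355, 0.48, -0.013, 0, 0.2, 0.4355, 0.5, -0.013, 0, 0.2, 0.4355, 0.504, -0.013, 0, 0.2, 0.4355, 0.504, -0.013, 0]'

```text
time_s: 19.77
ee_pos: [0.5707, 0.217, 0.0494]
tcp_rot: [-1.571, 0.0, 1.553]
wrist_force: [0.5, 0.4, 0.3]
gripper_width: 0.0568
```

servo_tool --deltas '[-1, 0, 0, 0, 0, -1, 0, 0, 0, 0, -1, 0, 0, 0, 0, -1, 0, 0, 0, 0, -1, 0, 0, 0, 0, -1, 0, 0, 0, 0, -1, 0, 0, 0, 0, -1, 0, 0, 0, 0]' --newtons 30

```text
time_s: 20.43
ee_pos: [0.5707, 0.217, 0.0494]
tcp_rot: [-1.571, -0.0, 1.554]
wrist_force: [-0.4, 0.4, 1.3]
gripper_width: 0.0135
```

```bash
python3 - <<'E'
from h import *
s=bot.state();p=s['ee_pos'];print(s['gripper_width'],s['wrist_force'],p,s['tcp_rot'])
print(plan(p[0],p[1],.20,s['tcp_rot'][2]))
E
```

```text
0.013497131359626548 [-0.41203291  0.41082777  1.28490037] [0.57066182 0.21703117 0.04939323] [-1.57090774e+00 -2.17247322e-05  1.55378483e+00]
(array([ 0.    , -0.3012, -0.    ]), np.float64(-0.0))
```

servo_tool --deltas '[-1, 0, -0.02, 0, 0, -1, 0, -0.06, 0, 0, -1, 0, -0.12, 0, 0, -1, 0, -0.19, 0, 0, -1, 0, -0.25, 0, 0, -1, 0, -0.3, 0, 0, -1, 0, -0.3, 0, 0]'

```text
time_s: 21.02
ee_pos: [0.5725, 0.2174, 0.205]
tcp_rot: [-1.577, -0.003, 1.553]
wrist_force: [0.6, 0.6, -4.0]
gripper_width: 0.0137
```

```bash
python3 - <<'E'
from h import *
s=bot.state();p=s['ee_pos'];print(s['gripper_width'],s['wrist_force'],p,s['tcp_rot'])
print(plan(.5475,-.026,.20,1.5475))
E
```

```text
0.013691661955996429 [ 0.57905008  0.55107733 -4.03196727] [0.57249282 0.21742967 0.2049845 ] [-1.57680406 -0.00307454  1.55349323]
(array([-0.4877,  0.0082,  0.0416]), np.float64(0.004))
```

servo_tool --deltas '[-1, -0.03, 0, 0.004, 0, -1, -0.09, 0, 0.01, 0, -1, -0.16, 0, 0.016, 0, -1, -0.23, 0, 0.02, 0, -1, -0.3, 0, 0.026, 0, -1, -0.37, 0, 0.03, 0, -1, -0.42, 0, 0.035, 0, -1, -0.46, 0, 0.038, 0.004, -1, -0.48, 0, 0.039, 0.004, -1, -0.487, 0, 0.039, 0.004, -1, -0.487, 0, 0.039, 0.004, -1, -0.487, 0, 0.039, 0.004, -1, -0.487, 0, 0.039, 0.004]'

```text
time_s: 22.1
ee_pos: [0.547, -0.0247, 0.1991]
tcp_rot: [-1.57, -0.0, 1.55]
wrist_force: [0.3, 0.2, -4.6]
gripper_width: 0.014
```

```bash
python3 look.py w9.png wrist; python3 - <<'E'
from h import *
s=bot.state();p=s['ee_pos'];print(s['gripper_width'],s['wrist_force'],p,s['tcp_rot'])
print(plan(.5475,-.026,.071,1.5475))
E
```

```text
t 22.1 [ 0.547  -0.0247  0.1991] [-1.57 -0.    1.55]
0.013958673251295402 [-0.86505388  0.05892985 -3.10398857] [ 0.54705272 -0.02484393  0.19913932] [-1.57052104e+00 -1.20784574e-04  1.54955833e+00]
(array([-0.0023,  0.2563, -0.001 ]), np.float64(0.0014))
```

View pics/w9.png

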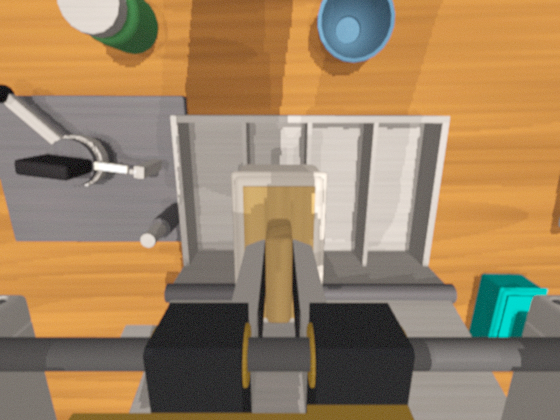

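```bash
cat > held.py <<'E'
from h import *
import sys
def held(zt,x0,y0):
    cal=bot.get_calibration('wrist');im,d=snap('wrist');W=cloud(cal,d);x,y,z=W[...,0],W[...,1],W[...,2]
    m=(abs(z-zt)<.008)&(abs(x-x0)<.07)&(abs(y-y0)<.045)
    for xc in np.arange(x0-.05,x0+.01,.008):
        k=m&(abs(x-xc)<.004)
        if k.sum()>10: print('x',round(xc,3),'y',round(y[k].min(),4),round(y[k].max(),4),'mid',round((y[k].min()+y[k].max())/2,4),k.sum())
    print('xmin',x[m].min(),'z',np.median(z[m]))
held(*map(float,sys.argv[1:4]))
E
python3 held.py .197 .5475 -.0255; python3 -c "
from h import *
s=bot.state();print(s['ee_pos'],s['tcp_rot'])"
```

```text
x 0.498 y -0.0513 0.0046 mid -0.0234 923
x 0.505 y -0.052 0.0049 mid -0.0235 1346
x 0.513 y -0.0518 0.0051 mid -0.0233 1231
x 0.521 y -0.0521 0.0047 mid -0.0237 1219
x 0.529 y -0.0522 0.0047 mid -0.0238 843
x 0.537 y -0.0526 0.0044 mid -0.0241 670
x 0.545 y -0.0526 0.0038 mid -0.0244 239
x 0.553 y -0.0529 0.0041 mid -0.0244 168
xmin 0.49607288583922904 z 0.19657218139049343
[ 0.54704807 -0.02503105  0.19921047] [-1.57061135e+00 -7.93825365e-05  1.54936322e+00]
```

servo_tool --deltas '[-1, -0.0032, 0.02, -0.001, 0.002, -1, -0.0032, 0.05, -0.001, 0.002, -1, -0.0032, 0.08, -0.001, 0.002, -1, -0.0032, 0.11, -0.001, 0.002, -1, -0.0032, 0.13, -0.001, 0.002, -1, -0.0032, 0.14, -0.001, 0.002, -1, -0.0032, 0.14, -0.001, 0.002, -1, -0.0032, 0.14, -0.001, 0.002]'

```text
time_s: 22.87
ee_pos: [0.5476, -0.0278, 0.1295]
tcp_rot: [-1.571, 0.0, 1.545]
wrist_force: [-0.2, 0.1, -3.7]
gripper_width: 0.0137
```

```bash
python3 -c "
from h import *
s=bot.state();print(s['ee_pos'],s['tcp_rot'],s['wrist_force'])"; python3 held.py .1265 .5475 -.0265
```

```text
[ 0.54762973 -0.02781431  0.1295268 ] [-1.57095074e+00  2.09222261e-04  1.54474019e+00] [-0.21375001  0.12978672 -3.69538726]
x 0.498 y -0.054 0.0019 mid -0.0261 822
x 0.505 y -0.0546 0.0021 mid -0.0262 1357
x 0.513 y -0.0547 0.0024 mid -0.0261 1231
x 0.521 y -0.055 0.0019 mid -0.0266 1228
x 0.529 y -0.0551 0.0019 mid -0.0266 847
x 0.537 y -0.0554 0.0015 mid -0.027 696
x 0.545 y -0.0554 0.0016 mid -0.0269 247
x 0.553 y -0.056 0.001 mid -0.0275 171
xmin 0.49651190470173556 z 0.12692697376434509
```

servo_tool --deltas '[-1, 0.002, 0, 0, 0, -1, 0.002, 0, 0, 0, -1, 0.002, 0.02, 0, 0, -1, 0.002, 0.04, 0, 0, -1, 0.002, 0.055, 0, 0, -1, 0.002, 0.07, 0, 0, -1, 0.002, 0.08, 0, 0, -1, 0.002, 0.09, 0, 0, -1, 0.002, 0.097, 0, 0, -1, 0.002, 0.103, 0, 0, -1, 0.002, 0.108, 0, 0, -1, 0.002, 0.112, 0, 0, -1, 0.002, 0.115, 0, 0, -1, 0.002, 0.115, 0, 0]'

```text
time_s: 24.08
ee_pos: [0.5474, -0.0268, 0.0717]
tcp_rot: [-1.571, 0.0, 1.545]
wrist_force: [0.3, -0.2, -4.1]
gripper_width: 0.0137
```

```bash
python3 -c "
from h import *
s=bot.state();print(s['ee_pos'],s['tcp_rot'],s['wrist_force'])"; python3 held.py .0685 .5475 -.0265
```

```text
[ 0.54741846 -0.02680218  0.0716724 ] [-1.57070628e+00  1.10346230e-04  1.54472816e+00] [ 0.25593303 -0.19212674 -4.14147004]
x 0.498 y -0.0586 0.0085 mid -0.025 1050
x 0.505 y -0.0588 0.0083 mid -0.0252 1547
x 0.513 y -0.0589 0.0082 mid -0.0254 1414
x 0.521 y -0.0592 0.008 mid -0.0256 1391
x 0.529 y -0.0594 0.0076 mid -0.0259 1016
x 0.537 y -0.0596 0.0077 mid -0.0259 833
x 0.545 y -0.0596 0.0072 mid -0.0262 415
x 0.553 y -0.0599 0.0073 mid -0.0263 314
xmin 0.47781039733196323 z 0.06742353069913577
```

servo_tool --deltas '[-1, 0, 0.002, 0, 0, -1, 0, 0.002, 0, 0, -1, 0, 0.003, 0, 0, -1, 0, 0.003, 0, 0]'

```text
time_s: 24.47
ee_pos: [0.5477, -0.0267, 0.0713]
tcp_rot: [-1.571, -0.0, 1.545]
wrist_force: [-6.7, 0.7, 15.2]
gripper_width: 0.0138
```

servo_tool --deltas '[-0.9, 0, -0.001, 0, 0, -0.5, 0, -0.001, 0, 0, -0.4, 0, -0.001, 0, 0, -0.2, 0, -0.001, 0, 0, -0.1, 0, -0.001, 0, 0, 0, 0, -0.03, 0, 0, 0, 0, -0.1, 0, 0, 0, 0, -0.18, 0, 0, 0, 0, -0.26, 0, 0, 0, 0, -0.34, 0, 0, 0, 0, -0.42, 0, 0, 0, 0, -0.46, 0, 0, 0, 0, -0.46, 0, 0]'

```text
time_s: 25.55
ee_pos: [0.5491, -0.027, 0.3052]
tcp_rot: [-1.578, -0.001, 1.545]
wrist_force: [0.3, -0.4, -0.4]
gripper_width: 0.0472
```

```bash
python3 look.py w10.png wrist; python3 dishes.py wrist w11.png;python3 dishes.py top t4.png
```

```text
t 25.55 [ 0.5491 -0.027   0.3052] [-1.578e+00 -1.000e-03  1.545e+00]
wrist px 184 557 n 94 tq 0.0 ctr 562.6 337.8 size 37 4 yaw 1.7 ztop 0.073
wrist px 289 481 n 479 tq 0.95 ctr 718.5 259.6 size 50 15 yaw -4.6 ztop 0.081
top px 135 216 n 100 tq 1.0 ctr 719.6 260.6 size 50 15 yaw -2.5 ztop 0.083
top px 143 164 n 102 tq 1.0 ctr 698.2 404.5 size 50 15 yaw -12.9 ztop 0.083
top px 193 185 n 98 tq 0.0 ctr 556.8 343.6 size 48 15 yaw 3.9 ztop 0.083
top px 210 145 n 394 tq 0.0 ctr 509.9 457.1 size 63 62 yaw 29.8 ztop 0.079
top px 240 189 n 99 tq 0.0 ctr 426.1 332.2 size 48 15 yaw -4.4 ztop 0.083
```

View pics/w10.png

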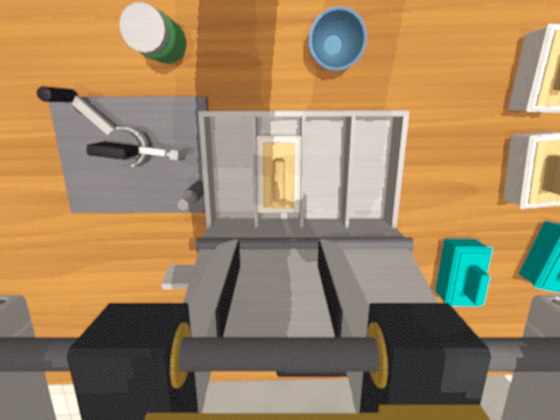

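```bash
python3 - <<'E'
from h import *
s=bot.state();print(s['ee_pos'],s['tcp_rot'])
print(plan(.557,.3435,.049,1.64))
E
```

```text
[ 0.54720132 -0.02663508  0.29972328] [-1.57023533e+00 -1.44819210e-05  1.54489008e+00]
(array([ 7.405e-01,  5.015e-01, -7.000e-04]), np.float64(-0.0634))
```

servo_tool --deltas '[0.2, 0.06, 0, 0, -0.063, 0.2, 0.14, 0, 0, -0.063, 0.2, 0.22, 0, 0, -0.063, 0.2, 0.3, 0, 0, -0.063, 0.2, 0.38, 0, 0, -0.063, 0.2, 0.46, 0, 0, -0.063, 0.2, 0.54, 0, 0, -0.063, 0.2, 0.62, 0, 0, -0.063, 0.2, 0.68, 0.03, 0, -0.063, 0.2, 0.72, 0.08, 0, -0.063, 0.2, 0.74, 0.14, 0, -0.063, 0.2, 0.74, 0.2, 0, -0.063, 0.2, 0.74, 0.2, 0, -0.063, 0.2, 0.74, 0.2, 0, -0.063]'

```text
time_s: 26.87
ee_pos: [0.5564, 0.3422, 0.1987]
tcp_rot: [-1.567, 0.003, 1.639]
wrist_force: [0.2, 0.4, 1.2]
gripper_width: 0.0568
```

```bash
python3 dishes.py wrist w12.png; python3 - <<'E'
from h import *
s=bot.state();print(s['ee_pos'],s['tcp_rot'])
print(plan(.557,.3435,.049,1.64))
E
```

```text
wrist px 53 277 n 1038 tq 0.0 ctr 426.3 332.8 size 50 14 yaw -3.5 ztop 0.081
wrist px 159 402 n 3472 tq 0.0 ctr 509.1 457.2 size 62 61 yaw -86.0 ztop 0.076
wrist px 200 279 n 717 tq 0.0 ctr 556.7 344.1 size 49 13 yaw 3.8 ztop 0.081
wrist px 321 327 n 487 tq 1.0 ctr 693.8 405.3 size 44 14 yaw -14.1 ztop 0.081
[0.55731091 0.34254801 0.20068682] [-1.57023498e+00  7.96557451e-04  1.63855835e+00]
(array([2.200e-03, 3.034e-01, 3.000e-04]), np.float64(-0.001))
```

View pics/w12.png

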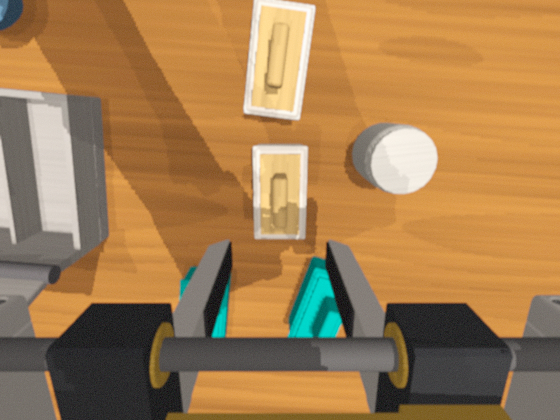

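The jaws are lined up on dish B, with its bar at (200,279). I'll descend and grip.

servo_tool --deltas '[0.2, 0.0025, 0.06, 0, 0, 0.2, 0.0025, 0.13, 0, 0, 0.2, 0.0025, 0.2, 0, 0, 0.2, 0.0025, 0.25, 0, 0, 0.2, 0.0025, 0.28, 0, 0, 0.2, 0.0025, 0.3, 0, 0, 0.2, 0.0025, 0.303, 0, 0, -1, 0.0025, 0.303, 0, 0, -1, 0.0025, 0.303, 0, 0, -1, 0.0025, 0.303, 0, 0, -1, 0.0025, 0.303, 0, 0, -1, 0.0025, 0.303, 0, 0, -1, 0.0025, 0.303, 0, 0, -1, 0.0025, 0.303, 0, 0, -1, 0.0025, 0.303, 0, 0]' --newtons 30

```text
time_s: 28.17
ee_pos: [0.5569, 0.3442, 0.0487]
tcp_rot: [-1.571, 0.0, 1.639]
wrist_force: [-0.6, -2.3, 1.2]
gripper_width: 0.0139
```

```bash
python3 - <<'E'
from h import *
s=bot.state();print(s['ee_pos'],s['tcp_rot'],s['gripper_width'],s['wrist_force'])
print(plan(.5485,.037,.199,1.5475))
E
```

```text
[0.55693236 0.34415098 0.04870728] [-1.57055717e+00  3.70868312e-04  1.63919662e+00] 0.013937989294418892 [-0.5969112  -2.31346867  1.16445245]
(array([-0.6118, -0.3003,  0.0589]), np.float64(0.0611))
```

servo_tool --deltas '[-1, 0, -0.02, 0, 0, -1, 0, -0.06, 0, 0, -1, 0, -0.12, 0, 0, -1, 0, -0.19, 0, 0, -1, 0, -0.25, 0, 0, -1, 0, -0.29, 0, 0, -1, -0.03, -0.3, 0.003, 0.01, -1, -0.09, -0.3, 0.01, 0.02, -1, -0.16, -0.3, 0.016, 0.03, -1, -0.23, -0.3, 0.024, 0.04, -1, -0.3, -0.3, 0.03, 0.05, -1, -0.37, -0.3, 0.037, 0.06, -1, -0.44, -0.3, 0.044, 0.061, -1, -0.51, -0.3, 0.05, 0.061, -1, -0.56, -0.3, 0.056, 0.061, -1, -0.59, -0.3, 0.059, 0.061, -1, -0.605, -0.3, 0.059, 0.061, -1, -0.612, -0.3, 0.059, 0.061, -1, -0.612, -0.3, 0.059, 0.061, -1, -0.612, -0.3, 0.059, 0.061]'

```text
time_s: 29.83
ee_pos: [0.5485, 0.0382, 0.1987]
tcp_rot: [-1.571, -0.0, 1.549]
wrist_force: [-0.6, 0.8, -4.7]
gripper_width: 0.014
```

servo_tool --deltas '[-1, 0, 0.02, 0, 0, -1, 0, 0.05, 0, 0, -1, 0, 0.08, 0, 0, -1, 0, 0.11, 0, 0, -1, 0, 0.13, 0, 0, -1, 0, 0.14, 0, 0, -1, 0, 0.14, 0, 0, -1, 0, 0.14, 0, 0]'

```text
time_s: 30.5
ee_pos: [0.5487, 0.0373, 0.129]
tcp_rot: [-1.571, 0.0, 1.548]
wrist_force: [-0.0, -0.3, -4.1]
gripper_width: 0.0138
```

```bash
python3 -c "
from h import *
s=bot.state();print(s['ee_pos'],s['tcp_rot'],s['wrist_force'],s['gripper_width'])"; python3 held.py .1265 .5485 .037;python3 look.py w13.png wrist
```

```text
[0.548663   0.03727118 0.12896935] [-1.57083464e+00  1.51758336e-04  1.54804205e+00] [-0.04670047 -0.34428626 -4.12156894] 0.013831605483731546
x 0.498 y 0.0102 0.0669 mid 0.0385 941
x 0.506 y 0.0102 0.067 mid 0.0386 1360
x 0.514 y 0.01 0.0672 mid 0.0386 1241
x 0.522 y 0.0097 0.0669 mid 0.0383 1205
x 0.53 y 0.0097 0.0667 mid 0.0382 851
x 0.538 y 0.0095 0.0664 mid 0.0379 691
x 0.546 y 0.0093 0.0665 mid 0.0379 254
x 0.554 y 0.0091 0.0661 mid 0.0376 170
xmin 0.4969580026053035 z 0.12703396467085618
t 30.55 [0.5489 0.0372 0.1293] [-1.572 -0.     1.548]
```

View pics/w13.png

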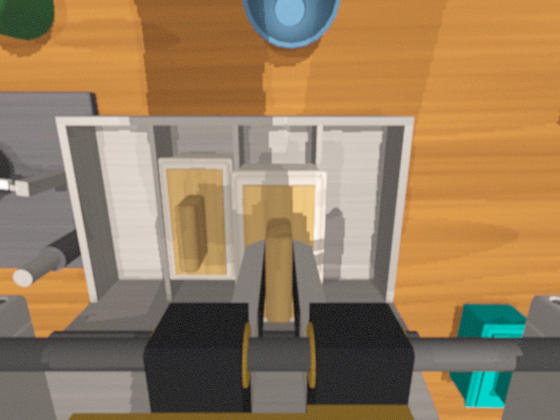

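servo_tool --deltas '[-1, -0.0016, 0, 0, 0, -1, -0.0016, 0, 0, 0, -1, -0.0016, 0.02, 0, 0, -1, -0.0016, 0.04, 0, 0, -1, -0.0016, 0.055, 0, 0, -1, -0.0016, 0.07, 0, 0, -1, -0.0016, 0.08, 0, 0, -1, -0.0016, 0.09, 0, 0, -1, -0.0016, 0.097, 0, 0, -1, -0.0016, 0.103, 0, 0, -1, -0.0016, 0.108, 0, 0, -1, -0.0016, 0.111, 0, 0, -1, -0.0016, 0.114, 0, 0, -1, -0.0016, 0.114, 0, 0]'

```text
time_s: 31.77
ee_pos: [0.5485, 0.0363, 0.0717]
tcp_rot: [-1.571, 0.0, 1.548]
wrist_force: [-0.5, -0.7, -3.6]
gripper_width: 0.0139
```

servo_tool --deltas '[-1, 0, 0.001, 0, 0, -1, 0, 0.002, 0, 0, -1, 0, 0.002, 0, 0]'

```text
time_s: 32.02
ee_pos: [0.5485, 0.0363, 0.0709]
tcp_rot: [-1.571, 0.0, 1.548]
wrist_force: [-0.3, -0.6, -3.8]
gripper_width: 0.0138
```

servo_tool --deltas '[-1, 0, 0.001, 0, 0, -1, 0, 0.002, 0, 0, -1, 0, 0.002, 0, 0]'

```text
time_s: 32.27
ee_pos: [0.5486, 0.0362, 0.0707]
tcp_rot: [-1.571, -0.0, 1.548]
wrist_force: [-6.2, -0.8, 13.3]
gripper_width: 0.0134
```

Floor contact at +13 N. I'll release, rise and check.

servo_tool --deltas '[-0.9, 0, -0.001, 0, 0, -0.5, 0, -0.001, 0, 0, -0.4, 0, -0.001, 0, 0, -0.2, 0, -0.001, 0, 0, -0.1, 0, -0.001, 0, 0, 0, 0, -0.03, 0, 0, 0, 0, -0.1, 0, 0, 0, 0, -0.18, 0, 0, 0, 0, -0.26, 0, 0, 0, 0, -0.34, 0, 0, 0, 0, -0.42, 0, 0, 0, 0, -0.46, 0, 0, 0, 0, -0.46, 0, 0, 0, 0, -0.46, 0, 0]'

```text
time_s: 33.43
ee_pos: [0.5489, 0.0363, 0.3007]
tcp_rot: [-1.573, -0.001, 1.548]
wrist_force: [-0.1, 0.3, -1.1]
gripper_width: 0.0467
```

```bash
python3 dishes.py wrist w14.png;python3 dishes.py top t5.png; python3 - <<'E'
from h import *
s=bot.state();print(s['ee_pos'],s['tcp_rot'])
print(plan(.427,.332,.20,1.51))
E
```

```text
wrist px 68 529 n 844 tq 0.0 ctr 426.3 332.4 size 49 16 yaw -3.3 ztop 0.081
wrist px 275 542 n 564 tq 0.95 ctr 696.7 404.1 size 49 16 yaw -13.8 ztop 0.081
wrist px 288 437 n 355 tq 0.97 ctr 714.9 259.9 size 42 14 yaw -2.6 ztop 0.081
top px 135 216 n 97 tq 1.0 ctr 720.2 259.2 size 50 15 yaw 1.9 ztop 0.083
top px 143 165 n 102 tq 1.0 ctr 697.9 404.4 size 49 16 yaw -16.7 ztop 0.083
top px 210 145 n 393 tq 0.0 ctr 510.4 456.2 size 62 61 yaw 66.6 ztop 0.079
top px 240 189 n 101 tq 0.0 ctr 426.1 332.6 size 48 15 yaw -4.5 ztop 0.084
[0.54809569 0.03630795 0.2988825 ] [-1.56959409e+00  3.14778574e-04  1.54789942e+00]
(array([0.5857, 0.1979, 0.2554]), np.float64(0.0253))
```

View pics/w14.png

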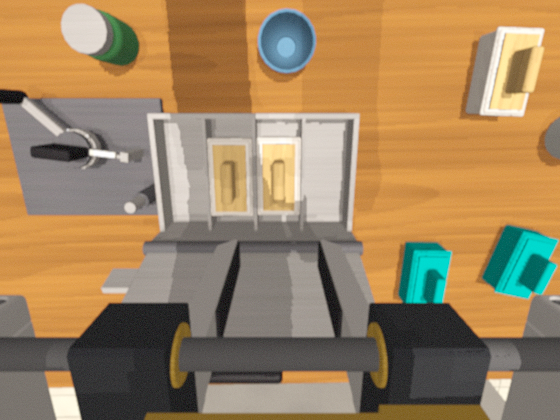

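servo_tool --deltas '[0.2, 0.05, 0, 0.02, 0.025, 0.2, 0.12, 0, 0.05, 0.025, 0.2, 0.19, 0, 0.08, 0.025, 0.2, 0.26, 0, 0.11, 0.025, 0.2, 0.33, 0, 0.14, 0.025, 0.2, 0.4, 0, 0.17, 0.025, 0.2, 0.47, 0, 0.2, 0.025, 0.2, 0.53, 0, 0.23, 0.025, 0.2, 0.57, 0.02, 0.25, 0.025, 0.2, 0.586, 0.07, 0.2565, 0.025, 0.2, 0.586, 0.14, 0.2565, 0.025, 0.2, 0.586, 0.2, 0.2565, 0.025, 0.2, 0.586, 0.2, 0.2565, 0.025, 0.2, 0.586, 0.2, 0.2565, 0.025]'

```text
time_s: 34.7
ee_pos: [0.4264, 0.3314, 0.1987]
tcp_rot: [-1.568, 0.003, 1.51]
wrist_force: [1.4, 0.1, 1.5]
gripper_width: 0.0565
```

```bash
python3 dishes.py wrist w15.png; python3 - <<'E'
from h import *
s=bot.state();print(s['ee_pos'],s['tcp_rot'])
print(plan(.4263,.3326,.049,1.511))
E
```

```text
wrist px 197 301 n 765 tq 0.0 ctr 424.5 354.0 size 49 14 yaw -3.7 ztop 0.081
wrist px 268 403 n 2663 tq 0.0 ctr 509.1 457.6 size 62 61 yaw 57.6 ztop 0.076
wrist px 402 354 n 268 tq 1.0 ctr 687.1 406.9 size 31 14 yaw -14.9 ztop 0.08
[0.4272305  0.33201575 0.20031962] [-1.57039132e+00  7.14932486e-04  1.50990088e+00]
(array([0.0013, 0.3026, 0.0018]), np.float64(-0.0007))
```

The dish was knocked: it now reads (0.4245, 0.354). I'll look again to see that it has settled, from another view too.

```bash
python3 dishes.py wrist w16.png; python3 dishes.py side s4.png; python3 - <<'E'
from h import *
s=bot.state();print(s['ee_pos'],s['tcp_rot'])
print(plan(.4245,.354,.20,1.507))
print(plan(.4245,.354,.049,1.507))
E
```

```text
wrist px 194 306 n 753 tq 0.0 ctr 423.8 360.6 size 49 14 yaw -3.8 ztop 0.081
wrist px 266 401 n 2621 tq 0.0 ctr 508.9 457.2 size 62 62 yaw 54.0 ztop 0.076
wrist px 401 353 n 308 tq 1.0 ctr 689.4 406.5 size 36 14 yaw -14.5 ztop 0.08
wrist px 410 234 n 20 tq 1.0 ctr 694.5 262.5 size 12 3 yaw 83.2 ztop 0.07
side px 145 258 n 99 tq 0.83 ctr 699.8 402.4 size 52 19 yaw -17.0 ztop 0.082
side px 160 194 n 223 tq 0.0 ctr 512.3 451.8 size 64 61 yaw 80.2 ztop 0.077
side px 165 294 n 97 tq 0.85 ctr 721.4 258.3 size 50 19 yaw -0.1 ztop 0.082
side px 186 184 n 120 tq 0.0 ctr 426.9 357.7 size 50 21 yaw -2.3 ztop 0.082
[0.42778972 0.3325553  0.20149663] [-1.57223828e+00 -1.46800504e-03  1.50992973e+00]
(array([0.0424, 0.003 , 0.0092]), np.float64(0.002))
(array([0.042 , 0.305 , 0.0096]), np.float64(0.002))
```

View pics/w16.png

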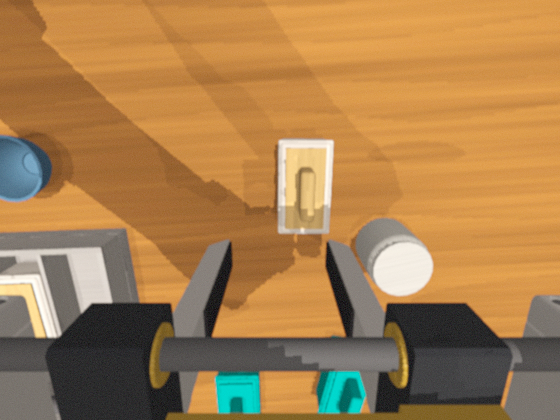

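It is still sliding, so I'll wait by holding.

servo_tool --deltas '[0.2, 0.05, 0, 0.01, 0, 0.2, 0.05, 0, 0.01, 0, 0.2, 0.05, 0, 0.01, 0, 0.2, 0.05, 0, 0.01, 0, 0.2, 0.05, 0, 0.01, 0, 0.2, 0.05, 0, 0.01, 0, 0.2, 0.05, 0, 0.01, 0, 0.2, 0.05, 0, 0.01, 0, 0.2, 0.05, 0, 0.01, 0, 0.2, 0.05, 0, 0.01, 0, 0.2, 0.05, 0, 0.01, 0, 0.2, 0.05, 0, 0.01, 0]'

```text
time_s: 35.85
ee_pos: [0.4236, 0.3574, 0.1998]
tcp_rot: [-1.571, 0.0, 1.51]
wrist_force: [-0.2, -0.5, -0.3]
gripper_width: 0.0565
```

```bash
python3 dishes.py wrist w17.png; python3 dishes.py side s5.png;python3 dishes.py wrist w18.png; python3 - <<'E'
from h import *
s=bot.state();print(s['ee_pos'],s['tcp_rot'])
print(plan(.4235,.362,.049,1.507))
E
```

```text
wrist px 200 281 n 707 tq 0.0 ctr 424.1 360.9 size 50 13 yaw -3.5 ztop 0.081
wrist px 268 382 n 1988 tq 0.0 ctr 505.5 465.6 size 62 44 yaw 25.7 ztop 0.076
wrist px 403 332 n 241 tq 1.0 ctr 686.0 407.2 size 29 14 yaw -14.5 ztop 0.08
side px 145 258 n 97 tq 0.82 ctr 698.8 400.4 size 50 22 yaw -16.5 ztop 0.082
side px 159 194 n 259 tq 0.0 ctr 512.6 454.5 size 63 63 yaw -44.7 ztop 0.078
side px 165 294 n 105 tq 0.85 ctr 720.7 257.7 size 53 19 yaw -1.7 ztop 0.082
side px 187 184 n 122 tq 0.0 ctr 426.9 358.0 size 51 21 yaw -8.4 ztop 0.082
wrist px 200 281 n 721 tq 0.0 ctr 423.9 360.5 size 49 14 yaw -3.7 ztop 0.081
wrist px 268 382 n 1992 tq 0.0 ctr 505.3 465.5 size 63 44 yaw 25.7 ztop 0.076
wrist px 403 332 n 243 tq 1.0 ctr 685.9 407.3 size 28 14 yaw -15.3 ztop 0.081
[0.42353997 0.35738564 0.19978167] [-1.57080553e+00  1.13951008e-04  1.51026776e+00]
(array([0.0092, 0.3016, 0.0006]), np.float64(0.0022))
```

servo_tool --deltas '[0.2, 0.0068, 0.06, 0, 0.002, 0.2, 0.0068, 0.13, 0, 0.002, 0.2, 0.0068, 0.2, 0, 0.002, 0.2, 0.0068, 0.25, 0, 0.002, 0.2, 0.0068, 0.28, 0, 0.002, 0.2, 0.0068, 0.3, 0, 0.002, 0.2, 0.0068, 0.301, 0, 0.002, -1, 0.0068, 0.301, 0, 0.002, -1, 0.0068, 0.301, 0, 0.002, -1, 0.0068, 0.301, 0, 0.002, -1, 0.0068, 0.301, 0, 0.002, -1, 0.0068, 0.301, 0, 0.002, -1, 0.0068, 0.301, 0, 0.002, -1, 0.0068, 0.301, 0, 0.002, -1, 0.0068, 0.301, 0, 0.002]' --newtons 30

```text
time_s: 37.25
ee_pos: [0.4238, 0.3606, 0.0494]
tcp_rot: [-1.571, 0.0, 1.507]
wrist_force: [-1.2, -0.1, 0.9]
gripper_width: 0.0136
```

```bash
python3 - <<'E'
from h import *
s=bot.state();print(s['ee_pos'],s['tcp_rot'],s['gripper_width'],s['wrist_force'])
print(plan(.550,.1002,.199,1.5475))
E
```

```text
[0.42376958 0.360643   0.0493771 ] [-1.57080232e+00  1.95454392e-04  1.50709937e+00] 0.013556254236261844 [-1.22928321 -0.14441485  0.90790164]
(array([-0.5038, -0.2991, -0.2851]), np.float64(-0.0269))
```

servo_tool --deltas '[-1, 0, -0.02, 0, 0, -1, 0, -0.06, 0, 0, -1, 0, -0.12, 0, 0, -1, 0, -0.19, 0, 0, -1, 0, -0.25, 0, 0, -1, 0, -0.29, 0, 0, -1, -0.03, -0.299, -0.017, -0.01, -1, -0.08, -0.299, -0.045, -0.02, -1, -0.14, -0.299, -0.079, -0.027, -1, -0.2, -0.299, -0.113, -0.027, -1, -0.26, -0.299, -0.147, -0.027, -1, -0.32, -0.299, -0.181, -0.027, -1, -0.38, -0.299, -0.215, -0.027, -1, -0.43, -0.299, -0.243, -0.027, -1, -0.47, -0.299, -0.266, -0.027, -1, -0.49, -0.299, -0.277, -0.027, -1, -0.504, -0.299, -0.285, -0.027, -1, -0.504, -0.299, -0.285, -0.027, -1, -0.504, -0.299, -0.285, -0.027]'

```text
time_s: 38.83
ee_pos: [0.5496, 0.1012, 0.1988]
tcp_rot: [-1.57, -0.0, 1.548]
wrist_force: [0.2, 0.3, -4.6]
gripper_width: 0.0138
```

servo_tool --deltas '[-1, 0, 0.02, 0, 0, -1, 0, 0.05, 0, 0, -1, 0, 0.08, 0, 0, -1, 0, 0.11, 0, 0, -1, 0, 0.13, 0, 0, -1, 0, 0.14, 0, 0, -1, 0, 0.14, 0, 0, -1, 0, 0.14, 0, 0]'

```text
time_s: 39.5
ee_pos: [0.55, 0.1006, 0.129]
tcp_rot: [-1.571, 0.0, 1.548]
wrist_force: [0.8, -0.0, -4.2]
gripper_width: 0.0138
```

```bash
python3 -c "
from h import *
s=bot.state();print(s['ee_pos'],s['tcp_rot'],s['wrist_force'],s['gripper_width'])"; python3 held.py .1265 .550 .1005;python3 look.py w19.png wrist
```

```text
[0.55001232 0.10056574 0.12901678] [-1.57085033e+00  7.50750390e-05  1.54819283e+00] [ 0.84528492 -0.04849731 -4.1684889 ] 0.013786708998179159
x 0.5 y 0.0741 0.1302 mid 0.1021 837
x 0.508 y 0.0735 0.1306 mid 0.102 1368
x 0.516 y 0.0734 0.1299 mid 0.1017 1232
x 0.524 y 0.0731 0.1302 mid 0.1017 1229
x 0.532 y 0.0733 0.1296 mid 0.1015 838
x 0.54 y 0.0729 0.1299 mid 0.1014 700
x 0.548 y 0.073 0.1293 mid 0.1011 248
x 0.556 y 0.0723 0.1295 mid 0.1009 171
xmin 0.49904809159351243 z 0.12643963887511295
t 39.55 [0.5503 0.1005 0.1294] [-1.572 -0.     1.548]
```

View pics/w19.png

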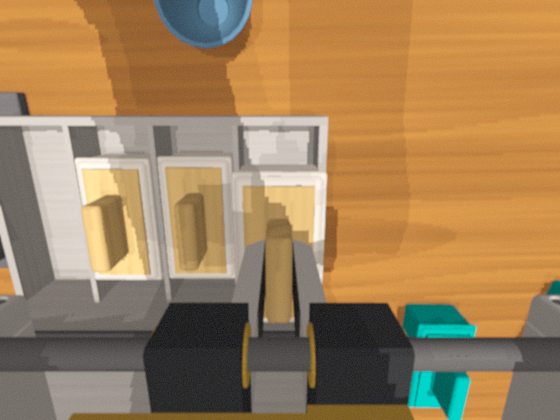

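servo_tool --deltas '[-1, -0.001, 0, 0, 0, -1, -0.001, 0, 0, 0, -1, -0.001, 0.02, 0, 0, -1, -0.001, 0.04, 0, 0, -1, -0.001, 0.055, 0, 0, -1, -0.001, 0.07, 0, 0, -1, -0.001, 0.08, 0, 0, -1, -0.001, 0.09, 0, 0, -1, -0.001, 0.097, 0, 0, -1, -0.001, 0.103, 0, 0, -1, -0.001, 0.108, 0, 0, -1, -0.001, 0.111, 0, 0, -1, -0.001, 0.114, 0, 0, -1, -0.001, 0.114, 0, 0]'

```text
time_s: 40.77
ee_pos: [0.5499, 0.0997, 0.0717]
tcp_rot: [-1.571, 0.0, 1.548]
wrist_force: [-0.9, 0.3, -3.4]
gripper_width: 0.0139
```

servo_tool --deltas '[-1, 0, 0.001, 0, 0, -1, 0, 0.0015, 0, 0, -1, 0, 0.0015, 0, 0]'

```text
time_s: 41.02
ee_pos: [0.5501, 0.0997, 0.0714]
tcp_rot: [-1.571, -0.0, 1.548]
wrist_force: [-1.0, -1.0, 0.4]
gripper_width: 0.0142
```

Touching the floor. Release and rise.

servo_tool --deltas '[-0.9, 0, 0, 0, 0, -0.5, 0, 0, 0, 0, -0.4, 0, 0, 0, 0, -0.2, 0, 0, 0, 0, -0.1, 0, 0, 0, 0, 0, 0, -0.03, 0, 0, 0, 0, -0.1, 0, 0, 0, 0, -0.18, 0, 0, 0, 0, -0.26, 0, 0, 0, 0, -0.34, 0, 0, 0, 0, -0.42, 0, 0, 0, 0, -0.46, 0, 0, 0, 0, -0.46, 0, 0, 0, 0, -0.46, 0, 0]'

```text
time_s: 42.18
ee_pos: [0.5503, 0.0998, 0.302]
tcp_rot: [-1.573, -0.001, 1.548]
wrist_force: [-0.1, 0.1, -0.3]
gripper_width: 0.0471
```

```bash
python3 look.py w20.png wrist; python3 look.py t6.png top lid_edge; python3 look.py s6.png side lid_edge; python3 - <<'E'
from h import *
W=np.load('w20.npz')['W'];x,y,z=W[...,0],W[...,1],W[...,2]
m=(z>.092)&(z<.115)&(x>.48)&(x<.6)&(abs(y)<.14)
n,l,st,_=cv2.connectedComponentsWithStats(m.astype(np.uint8))
for i in range(1,n):
    if st[i,4]>50: P=W[l==i];print(cv2.minAreaRect((P[:,:2]*1000).astype(np.float32)),np.percentile(P[:,2],[10,90]))
# lid plane from side/top
for f in ['s6.npz','t6.npz','w20.npz']:
    W=np.load(f)['W'];x,y,z=W[...,0],W[...,1],W[...,2]
    m=(z>.13)&(z<.30)&(x>.61)&(x<.72)&(abs(y)<.14)
    P=W[m]
    for zz in np.arange(.13,.3,.02):
        k=P[abs(P[:,2]-zz)<.01]
        if len(k)>5: print(f,round(zz,2),len(k),np.round(np.percentile(k[:,0],[5,50,95]),3),np.round(k[:,1].min(),3),np.round(k[:,1].max(),3))
E
```

```text
t 42.18 [0.5503 0.0998 0.302 ] [-1.573e+00 -1.000e-03  1.548e+00]
t 42.23 [0.5498 0.0998 0.3007] [-1.571 -0.     1.548]
lid_edge 0.8 [149.7 329.9] [ 0.655 -0.048  0.212]
lid_edge 0.16 [195.9 320.8] [ 0.548 -0.033  0.101]
t 42.33 [0.5494 0.0997 0.2998] [-1.569e+00  1.000e-03  1.548e+00]
lid_edge 0.88 [189.4 347.6] [ 0.655 -0.012  0.193]
((548.2456665039062, 36.97312545776367), (14.332712173461914, 49.46908187866211), 88.59097290039062) [0.09960311 0.10310633]
((547.9962158203125, -25.57083511352539), (14.561001777648926, 49.60996627807617), 87.65028381347656) [0.0967982 0.1028832]
((549.9227294921875, 100.71446990966797), (13.27330207824707, 48.5268669128418), 88.47443389892578) [0.10045457 0.10310128]
s6.npz 0.13 341 [0.634 0.638 0.642] -0.129 0.132
s6.npz 0.15 729 [0.637 0.642 0.647] -0.14 0.135
s6.npz 0.17 755 [0.643 0.648 0.653] -0.14 0.132
s6.npz 0.19 740 [0.649 0.654 0.659] -0.131 0.133
s6.npz 0.21 771 [0.655 0.659 0.665] -0.13 0.133
s6.npz 0.23 783 [0.66  0.665 0.67 ] -0.13 0.132
s6.npz 0.25 638 [0.665 0.67  0.676] -0.13 0.132
s6.npz 0.27 144 [0.67  0.674 0.681] -0.035 0.035
t6.npz 0.13 81 [0.633 0.636 0.639] -0.125 0.018
t6.npz 0.15 210 [0.635 0.64  0.644] -0.14 0.021
t6.npz 0.17 208 [0.642 0.646 0.649] -0.14 0.022
t6.npz 0.19 203 [0.647 0.651 0.655] -0.127 0.025
t6.npz 0.21 230 [0.653 0.657 0.661] -0.128 0.028
t6.npz 0.23 235 [0.658 0.663 0.666] -0.127 0.034
t6.npz 0.25 274 [0.664 0.668 0.673] -0.128 0.041
t6.npz 0.27 147 [0.67  0.676 0.682] -0.032 0.037
w20.npz 0.13 1138 [0.633 0.636 0.639] -0.128 0.134
w20.npz 0.15 2634 [0.636 0.64  0.644] -0.14 0.134
w20.npz 0.17 3012 [0.642 0.646 0.65 ] -0.14 0.134
w20.npz 0.19 2785 [0.647 0.651 0.656] -0.128 0.134
w20.npz 0.21 2362 [0.653 0.658 0.662] -0.128 0.134
w20.npz 0.23 1468 [0.658 0.663 0.665] -0.128 0.134
```

View pics/w20.png

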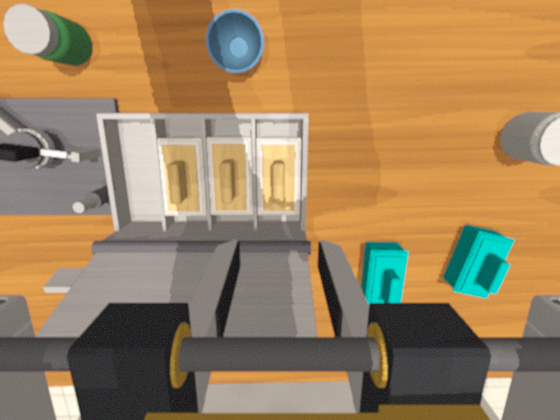

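View pics/s6.png

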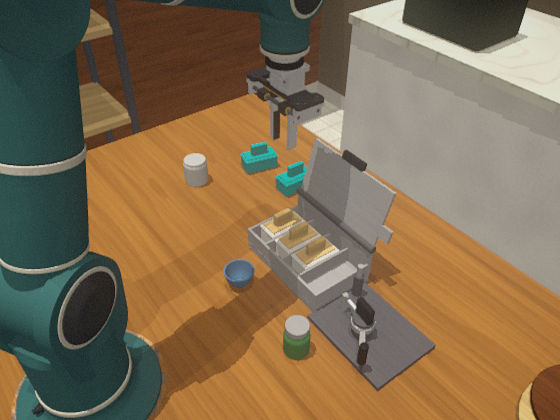

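All three dishes sit flat in their bays, with bar tops at 0.103 (22 + 80 mm). The lid is at about 1.84 rad. I'll plan the lid push.

```bash
python3 - <<'E'
from h import *
s=bot.state();print(s['ee_pos'],s['q'])
print(plan(.75,.006,.36,1.5475)); print(plan(.75,.006,.245,1.5475))
E
```

```text
[0.54956956 0.09969998 0.29998472] [-0.52091741  0.22937763  0.34321142  1.66977134 -0.08011543  1.25812906
  1.38656017]
(array([-0.1782, -0.1206, -0.4049]), np.float64(0.0002))
(array([-0.178 ,  0.1094, -0.4053]), np.float64(0.0002))
```

servo_tool --deltas '[-1, 0, -0.05, 0, 0, -1, 0, -0.12, 0, 0, -1, -0.03, -0.12, -0.06, 0, -1, -0.06, -0.12, -0.13, 0, -1, -0.09, -0.12, -0.2, 0, -1, -0.12, -0.12, -0.27, 0, -1, -0.15, -0.12, -0.34, 0, -1, -0.178, -0.12, -0.39, 0, -1, -0.178, -0.12, -0.405, 0, -1, -0.178, -0.12, -0.405, 0, -1, -0.178, -0.06, -0.405, 0, -1, -0.178, 0, -0.405, 0, -1, -0.178, 0.06, -0.405, 0, -1, -0.178, 0.1, -0.405, 0, -1, -0.178, 0.11, -0.405, 0, -1, -0.178, 0.11, -0.405, 0]'

```text
time_s: 43.77
ee_pos: [0.7493, 0.0069, 0.245]
tcp_rot: [-1.568, -0.0, 1.548]
wrist_force: [-0.1, 0.6, 0.6]
gripper_width: 0.0001
```

```bash
python3 - <<'E'
from h import *
s=bot.state();print(s['ee_pos'],s['tcp_rot'],s['q'],s['gripper_width'],s['wrist_force'])
for th in [1.84,1.7,1.57,1.4,1.2,1.0,.8,.6,.4,.2,.1,0]:
    r=.140; u=np.array([-np.cos(th),np.sin(th)]);n=np.array([np.sin(th),np.cos(th)])
    if th>1.5: 
        P=np.array([.629,.108])+.166*u+.010*n; X=P[0]+.008;Z=.245
    else:
        P=np.array([.629,.108])+r*u+.008*n; X=P[0]+.008;Z=P[1]
    print(th,round(X,3),round(Z,3),plan(X,.006,Z,1.5475)[0])
E
```

```text
[0.74930943 0.00685948 0.24503314] [-1.56848049e+00 -8.43736300e-05  1.54836144e+00] [-0.26580083  0.65002918  0.37534292  1.20525015 -0.23057531  1.32939507
  1.64309807] 0.00011888304711800678 [-0.06117078  0.58395382  0.57814043]
1.84 0.691 0.245 [-0.0043  0.0003  0.117 ]
1.7 0.668 0.245 [-0.0054  0.0004  0.1619]
1.57 0.647 0.245 [-0.0063  0.0005  0.2048]
1.4 0.621 0.247 [-0.0075 -0.004   0.2563]
1.2 0.594 0.241 [-0.0087  0.008   0.311 ]
1.0 0.568 0.23 [-0.0099  0.0306  0.3622]
0.8 0.545 0.214 [-0.0109  0.063   0.4079]
0.6 0.526 0.194 [-0.0117  0.1038  0.4463]
0.4 0.511 0.17 [-0.0124  0.1514  0.4758]
0.2 0.501 0.144 [-0.0129  0.2039  0.4952]
0.1 0.498 0.13 [-0.013   0.2314  0.5009]
0 0.497 0.116 [-0.0131  0.2592  0.5039]
```

servo_tool --deltas '[-1, -0.003, 0, 0.04, 0, -1, -0.004, 0, 0.08, 0, -1, -0.004, 0, 0.105, 0, -1, -0.004, 0, 0.12, 0, -1, -0.005, 0, 0.135, 0, -1, -0.005, 0, 0.15, 0, -1, -0.005, 0, 0.165, 0, -1, -0.006, 0, 0.18, 0, -1, -0.006, 0, 0.195, 0, -1, -0.006, 0, 0.21, 0, -1, -0.006, 0, 0.225, 0, -1, -0.007, -0.001, 0.24, 0, -1, -0.007, -0.003, 0.257, 0, -1, -0.008, 0, 0.275, 0, -1, -0.008, 0.004, 0.293, 0, -1, -0.009, 0.008, 0.311, 0, -1, -0.009, 0.015, 0.328, 0, -1, -0.009, 0.022, 0.345, 0, -1, -0.01, 0.031, 0.362, 0, -1, -0.01, 0.031, 0.362, 0]'

```text
time_s: 45.43
ee_pos: [0.5673, 0.0054, 0.2299]
tcp_rot: [-1.569, -0.0, 1.548]
wrist_force: [-0.2, -0.0, -0.7]
gripper_width: 0.0007
```

```bash
python3 look.py s7.png side lid_edge
```

```text
t 45.43 [0.5673 0.0054 0.2299] [-1.569 -0.     1.548]
lid_edge 0.8 [207.2 324.8] [ 0.587 -0.012  0.174]
```

View pics/s7.png

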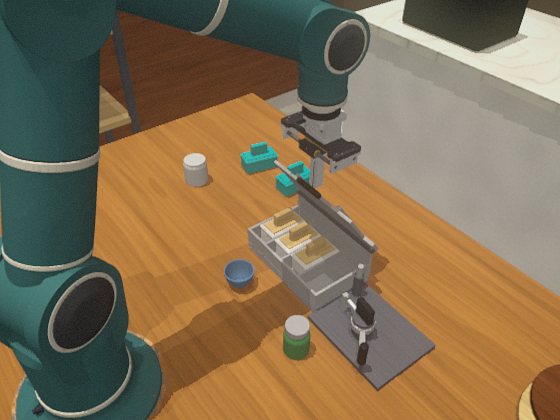

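servo_tool --deltas '[-1, 0, 0.01, 0.015, 0, -1, 0, 0.021, 0.031, 0, -1, -0.001, 0.032, 0.046, 0, -1, -0.001, 0.045, 0.059, 0, -1, -0.001, 0.059, 0.072, 0, -1, -0.002, 0.073, 0.084, 0, -1, -0.002, 0.088, 0.095, 0, -1, -0.002, 0.104, 0.105, 0, -1, -0.002, 0.12, 0.114, 0, -1, -0.003, 0.137, 0.121, 0, -1, -0.003, 0.155, 0.127, 0, -1, -0.003, 0.173, 0.133, 0, -1, -0.003, 0.187, 0.136, 0, -1, -0.003, 0.2, 0.139, 0, -1, -0.003, 0.209, 0.14, 0, -1, -0.003, 0.216, 0.141, 0, -1, -0.003, 0.22, 0.141, 0, -1, -0.003, 0.22, 0.141, 0]'

```text
time_s: 47.03
ee_pos: [0.4987, 0.0053, 0.1202]
tcp_rot: [-1.57, 0.0, 1.548]
wrist_force: [-0.8, 0.2, 0.2]
gripper_width: 0.0001
```

```bash
python3 look.py s8.png side lid_edge; python3 look.py w21.png wrist
```

```text
t 47.03 [0.4987 0.0053 0.1202] [-1.57   0.     1.548]
lid_edge 0.82 [242.9 317.2] [ 0.535 -0.048  0.119]
t 47.13 [0.499  0.0054 0.1207] [-1.571  0.     1.548]
```

View pics/s8.png

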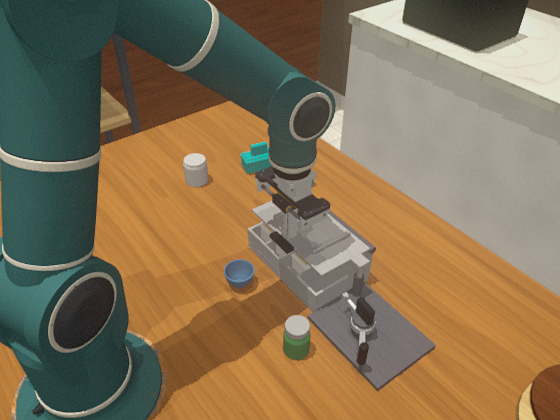

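Nearly down. I'll press the last millimetres in small steps, watching the force.

servo_tool --deltas '[-1, 0, 0.003, 0, 0, -1, 0, 0.006, 0, 0, -1, 0, 0.008, 0, 0, -1, 0, 0.008, 0, 0]'

```text
time_s: 47.52
ee_pos: [0.4988, 0.0054, 0.1164]
tcp_rot: [-1.571, 0.0, 1.548]
wrist_force: [-0.4, 0.4, -0.1]
gripper_width: 0.0005
```

servo_tool --deltas '[-1, 0, 0.002, 0, 0, -1, 0, 0.004, 0, 0, -1, 0, 0.004, 0, 0]'

```text
time_s: 47.77
ee_pos: [0.499, 0.0054, 0.1159]
tcp_rot: [-1.571, -0.001, 1.548]
wrist_force: [-12.0, 0.2, 33.1]
gripper_width: 0.0005
```

The hard stop is reached at z = 0.116, which matches the lid's level outer face. I'll lift off straight up and inspect.

servo_tool --deltas '[-1, 0, -0.004, 0, 0, -1, 0, -0.03, 0, 0, -1, 0, -0.1, 0, 0, -1, 0, -0.18, 0, 0, -1, 0, -0.26, 0, 0, -1, 0, -0.34, 0.03, 0, -1, 0, -0.4, 0.08, 0, -1, 0, -0.4, 0.1, 0, -1, 0, -0.4, 0.1, 0, -1, 0, -0.4, 0.1, 0]'

```text
time_s: 48.6
ee_pos: [0.4487, 0.0067, 0.3145]
tcp_rot: [-1.571, -0.001, 1.548]
wrist_force: [-0.4, 0.1, -0.1]
gripper_width: 0.0005
```

```bash
python3 chk.py w22.png; python3 look.py s9.png side lid_edge; python3 look.py t7.png top; python3 - <<'E'
from h import *
P=np.load('s9.npz')['W'].reshape(-1,3);P=P[(P[:,2]>.09)&(P[:,2]<.14)&(P[:,0]>.485)&(P[:,0]<.61)&(abs(P[:,1])<.12)]
A=np.c_[P[:,:2],np.ones(len(P))];k=np.linalg.lstsq(A,P[:,2],rcond=None)[0];print('lid plane dz/dx',k,len(P),np.percentile(P[:,2],[2,50,98]))
E
```

```text
bar 397 ((506.8263854980469, -227.33847045898438), (45.35405731201172, 14.612164497375488), 81.91902923583984)
ptr 104 83.78779297790962
idx 91 83.03873195124626
post 164 [ 0.43991367 -0.28876499  0.09257157] -138.58162630579048
t 48.65 [0.4488 0.0067 0.3139] [-1.57   0.     1.548]
lid_edge 0.89 [234.6 309.6] [ 0.542 -0.016  0.116]
lid_edge 0.54 [169.4 193. ] [0.493 0.43  0.063]
t 48.75 [0.449  0.0065 0.3136] [-1.569e+00  1.000e-03  1.548e+00]
lid plane dz/dx [7.86525094e-03 1.00241093e-04 1.13478594e-01] 3905 [0.11352343 0.11705337 0.12760699]
```

View pics/w22.png

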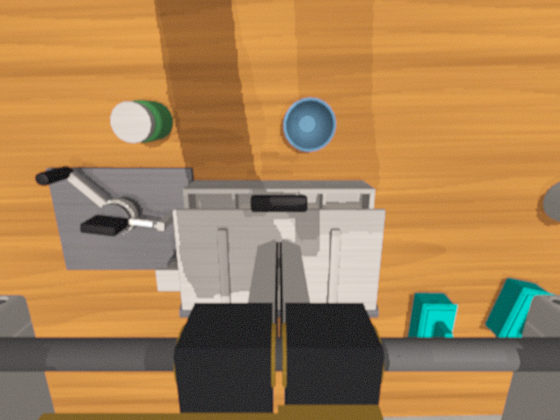

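View pics/s9.png

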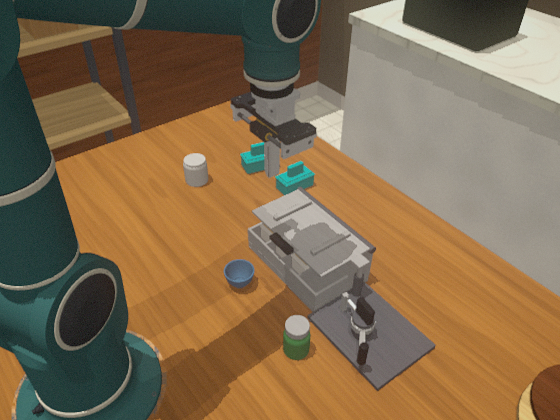

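The lid is level (slope 0.008). I'll confirm the nut against the fixed top camera, which saw it at the start.

```bash
python3 - <<'E'
from h import *
for f in ['top0','t7','side0','s9']:
    N=np.load(f+'.npz');W=N['W'];im=N['im'].astype(int);x,y,z=W[...,0],W[...,1],W[...,2]
    m=(z>.085)&(z<.105)&(x>.40)&(x<.47)&(y<-.25)&(y>-.33);p=W[m].mean(0)
    m=(z>.097)&(z<.12)&(x>.45)&(x<.56)&(y<-.18)&(y>-.28);b=cv2.minAreaRect((W[m][:,:2]*1000).astype(np.float32))
    print(f,'post',np.round(p,4),'bar',np.round(b[0],1),np.round(b[1]),round(b[2],1))
E
```

```text
top0 post [ 0.4423 -0.2914  0.093 ] bar [ 507.6 -228.1] [15. 45.] 68.5
t7 post [ 0.4409 -0.2909  0.0932] bar [ 507.9 -228.6] [45. 14.] 81.9
side0 post [ 0.4408 -0.2954  0.0933] bar [ 507.8 -229.9] [16. 46.] 68.8
s9 post [ 0.4404 -0.2946  0.093 ] bar [ 508.7 -229.8] [46. 16.] 82.0
```

Both fixed cameras put the post within 1.5 mm of its starting (tight) place, and the bar points at 81.9–82.0° against the index at 81.4°. Handing in.

```bash
python3 - <<'E'
from rig import bot
print(bot.finish_job())
E
```

```text
the job is handed in; nothing more can be done
None
```

I carried out all four steps and handed the job in at about 49 s of the 210 s allowed. `finish_job` gave no verdict.

- **Depth stop:** I swung the nut's lever to about 1.04 rad, turned the screw about 77° clockwise onto the index tab, and swung the lever back to its stop.
- **Dishes:** Three white dishes were present. Each went into its own bay (y ≈ -31.5, 31.5 and 95), lowered slowly until it touched the floor. I left the two turquoise look-alikes alone, and the gripper never went near the bowl, jar or can.
- **Lid:** I pushed it over from behind and pressed it down to its hard stop, with a peak of about 33 N at the wrist.

**Last checks**
- **Pointer:** it stands within about 0.7° of the index tab.
- **Nut:** two fixed cameras put the post within 1.5 mm of where it started, tight. The last, oblique wrist view read it about 2° off; I took that as camera bias.
- **Dishes:** with the lid still open, all three bar tops were at 103 mm, as they should be when seated. I could not check under the lid once it was shut.
- **Lid:** level, with a slope of about 0.008.

**What went wrong on the way**
- I put a stray turn in the row that released the screw. I checked the pointer before retightening the nut, and it had not moved.
- The third dish was knocked about 3 cm just before I reached for it. I waited for it to settle and measured it again before gripping.

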